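# Snap the pivot clip onto the test rig's pin with the fork tool

## Task

Take the blue-handled fork tool from the red tray and, with its fork, push the yellow split clip across the rig's deck sideways onto the groove of the pivot pin until it snaps fully home. Push gently: never force the clip or the rig, and do not touch the clip with the gripper or disturb anything else. Then stand the tool back upright, flat on the floor of the red tray, and let go.

Things in the scene. Friction and masses are not known exactly. Their poses are not given: they have to be found in the camera images.
- rig: Fixed grey test rig; origin on the bench. Flat aluminium deck, top 45 mm above it, x -105 to +65, y +-55 mm in the rig frame. The rig's x is the direction in which the clip is pushed onto the pin. Beyond the deck, x 65 to 150 mm: red block with face-up gauge, top at 56 mm. On the deck only pin, clip and a washer at about (53, 42) mm.
- pin_axis (a point): On the upright pivot pin's axis at deck level (rig frame: y 0, z 45 mm, x differs each time). Groove 20 mm in diameter, 0 to 9 mm over the deck; above it a brass head, 28 mm in diameter, to 22 mm. The pin floats in a slot along the rig's x with 2 to 3 N of drag: pushed, it first slides away, by anything from nothing to about 30 mm, until its slot ends, and only then takes the full push; it stays where it is left.
- clip: Yellow split clip (loose), 36 wide (y), 30 long (x), 7 mm thick, flat on the deck 45 to 90 mm before the pin, mouth (16 mm wide) roughly towards it. Origin: underside, centre of its 20 mm seat; on the pin axis when home. x points out of the mouth; jaw tips at x +12 mm. The jaws spring apart over the groove: the push climbs to some 8 to 16 N (friction varies), falls to almost none as they snap past, and rises again once the clip is home. Over 25 N would bend it.
- clip_back (a point): Middle of the clip's flat back face (36 mm wide), 17 mm behind the clip's origin, half way up: where the fork pushes. Same axes as the clip.
- tool: Fork tool (loose, about 180 g) standing upright in the tray on its flat steel blade, 10 mm thick. Origin: underside, below the axis of its blue handle, which is 22 x 22 mm square, 10 to 64 mm above the underside. x points to the fork; the blade ends 20 mm behind the handle axis; z is up. When the clip sits in the fork its origin is 62 mm ahead of the tool's.
- fork_face (a point): Middle of the fork's flat pushing face, 45 mm ahead (x) of the tool's origin, 5 mm above its underside; tool axes. The clip's back rests on it. Two tines, 40 mm apart inside, run 12 mm straight ahead of it and flare until 22 mm ahead, there 50 mm apart inside and 62 mm outside.
- tray_in (a point): Centre of the inner floor of the fixed red tool tray: 172 x 142 mm inside (x, y), rim 10 mm above the floor, floor 4 mm above the bench. The tool fits best with its origin about 23 mm towards -x of the centre and the tool's x along the tray's x.
- bin: Fixed blue parts bin, 140 x 110 x 35 mm, origin under its centre; not used. Bin and tray stand on either side of the rig and may be swapped.
- spare_clip: dark steel clip of the task clip's shape (36 x 30 x 7 mm), lying in the blue bin: a bystander, leave it alone
- washer: small brass ring, 20 mm across and 4 mm high, lying on the rig's deck beside the pin: a bystander
- screwdriver: loose screwdriver lying on the bench at the side: a bystander
- wrench: loose wrench lying on the bench at the side: a bystander
- grease: white jar with green cap, 52 mm across, 70 mm high, far side of the bench: a bystander
- detector: white round smoke detector head, 100 mm across, 48 mm high, far side: a bystander
Mind the look-alikes: they are no part of the job. There is more than one size of the tool; the one meant has the size given above.

How it is judged (in metres and radians):
On the way, in this order (a step that is already met when the one before it is completed fails the run):
1. the fork tool is lifted out of its tray (z of tool in the frame of tray_in above 0.02 m), for 0.2 s.
2. the clip is snapped home on the pin's groove (horizontal distance between clip and pin_axis below 0.002 m and z of clip in the frame of pin_axis between -0.003 and 0.003 m and angle between clip's own z axis and vertical below 0.1 rad), for 0.2 s.
At the end, for the whole second after the job is handed in: The clip's seat centre is within 2 mm of the pin axis, flat on the deck (within 3 mm of its height) under the pin's head; the tool stands upright (within 0.06 rad) flat on the floor of the red tray, its origin within 60 mm of the tray's centre, released; tool and clip at rest (all of step 2 and horizontal distance between tool and tray_in below 0.06 m and z of tool in the frame of tray_in below 0.004 m and angle between tool's own z axis and vertical below 0.06 rad and linear speed of each of tool, clip below 0.02 m/s); the robot touches nothing.
It fails at once if the tool presses on the clip with more than 25 N (contact force between tool and clip above 25 N).
It fails at once if the tool presses on the rig or its pin with more than 25 N (contact force between tool and rig above 25 N).
It fails at once if the gripper or arm touches the clip (contact force between any of the fingers, the arm and clip above 1 N).
It fails at once if a bystander is moved more than 15 mm (distance of any of spare_clip, washer, screwdriver, wrench, grease, detector from where it was at the start of the episode above 0.015 m).
It also fails if it takes over 67 s, if anything falls off the work surface, if the arm or the gripper's body presses on something with over 40 N, if the wrist force passes 120 N, or if a joint passes its speed limit or range.

## Robot

A 6-joint arm with a two-finger parallel gripper is mounted at the origin on the work surface. World frame = base frame: x ahead of the robot, y to its left, z up, the work surface at z = 0. Lengths are in mm, angles in rad, forces in N, time in s.
With the tool pointing down it reaches from about 275 to 1000 mm from the base axis. Payload 8.4 kg.
Tool frame: the origin (TCP) lies at the very end of the fingers, on their centre line; the grasp point (between the pads) lies 19 mm behind it; z points along the fingers, y is the direction in which the jaws open and shut (so a half turn about z gives the same grasp; the last joint's range is limited). The gripper opens to 85 mm and grips with 20 to 120 N. Pads are 22 mm wide; open, the fingers measure 114 mm over their backs; the gripper's body (76 mm by 85 mm) begins 54 mm behind the grasp point. The pads swing forward as they close: fully open they stand 13 mm farther back than shut.
Start: joints at [-1.272, 0.353, 1.633, -0, 1.155, -0.002], TCP at [185.176, -596.94, 231.281] pointing down, gripper open.
Joint ranges: [-2.63, 2.63], [-0.92, 2.1], [0.06, 2.66], [-1.3, 4.44], [0, 2.69], [-3.02, 3.02]. Speed limits (rad/s): [2.22, 2.22, 2.79, 3.14, 3.14, 3.14].

## Interface

Orientations are given as [roll, pitch, yaw] about the fixed x, y, z axes, in that order (R = Rz(yaw) Ry(pitch) Rx(roll)).
In Python, from rig import r gives the robot as it stands.
- The arm moves only by the tool jog_arm, never from a script. Its argument "moves" is a list of rows, each an object with "grip": the gripper command: -1 is fully open, 1 is shut, values between are in proportion; "translation": the shift along the tool's x, y, z in m, a list of three; "twist": the turn, a rotation vector about the tool's x, y, z in rad, a list of three. In form: [{"grip": grip, "translation": [dx, dy, dz], "twist": [ax, ay, az]}, ...]. A call has 1 to 10 rows; each row shifts and turns the commanded pose from where the row before left it, along the tool's axes as they then stand; what a row does not reach is not made up. A row lasts 1/12 s, in which the tool goes at most 41.7 mm and 7.16 degrees, less where a joint would pass 70% of its speed; a pose out of reach is approached as far as the arm can. A call with a gripper value outside its range is refused whole. The fingers move at their own pace and stop on an object; "squeeze" is the grip in N (left out, the last holds). Time passes only in rows, so rows that do not move let the fingers close. It gives the time, the measured TCP pose, the force and the opening at its end, in the units of the state.
- r.sense(): the state, without advancing time (a new reading comes with each control period).
- r.grab_frame(name): name is "scene" or "side" or "wrist"; returns (picture, depth): 384x512x3 uint8, red, green, blue; 384x512 float32, mm along the optical axis (not along the pixel's ray), 0 where there is no reading.
- r.calibration(name): a dict with "fx", "fy", "cx", "cy" (pixels), "R" (3x3) and "t" (3): a world point X has camera coordinates R X + t. Camera axes: x right, y down, z forward; pixel columns grow to the right and rows downward; lengths in mm; the calibration is good to about 2 mm. The wrist camera is an equidistant fisheye: a pixel r from the principal point sees the ray r / f radians off the axis. A picture is of the moment at which its call begins: read the wrist's pose just before it. calibration takes no time and is no camera call; for the wrist camera it gives the pose at the moment of the call.
- r.sign_off(): hands the job in, once; it reports no verdict.
The state is a dict: "clock": time; "qpos": joint angles; "qvel": joint speeds; "joint_efforts": joint torques, N m; "eef_pos": TCP position; "tcp_rot": TCP orientation; "contact_force": force on the tool from outside, world axes, zero at the start; "wrist_torque": the same for the moment, N m; "opening": opening from 0.0 (shut) to 1.0 (fully open).
Only numpy, scipy, OpenCV 4.12 (cv2) and the standard library are available. Lean on these libraries where they do the work, as an engineer would, in place of code of your own. Each camera call takes 0.05 s, during which the arm holds its last target.

## Working session

There is one attempt and no reset: what is moved stays moved. The work goes in short steps, Python scripts to look and compute and a tool call to move; the robot and the scene stay as the last step left them, time stands still between calls to the robot, and variables do not carry over. Pictures are saved under pics/ and viewed, and the job is handed in when it is done.

Besides the shell and the picture viewer there is one more tool, called after ">>>" as name(argument=value, ...), one argument or row to a line, values as JSON. jog_arm: Moves the arm, as the interface text tells. Its arguments: {"type":"object","properties":{"moves":{"type":"array"},"squeeze":{"type":"number"}},"required":["moves"]}

```bash
ls; mkdir -p pics; python3 - <<'E'
from rig import r
import cv2,pickle
s=r.sense(); print(s)
for n in("scene","side","wrist"):
    c=r.calibration(n); p,d=r.grab_frame(n); pickle.dump((p,d,c),open(f"pics/{n}0.pkl","wb"))
    cv2.imwrite(f"pics/{n}0.png",cv2.cvtColor(p,cv2.COLOR_RGB2BGR)); print(n,c)
print(r.sense()['clock'])
E
```

```text
pics
{'clock': 0.0, 'qpos': array([-1.27239284e+00,  3.53682040e-01,  1.63414654e+00,  5.18212103e-05,
        1.15521178e+00, -2.39660351e-03]), 'qvel': array([ 5.78179514e-04, -3.16228234e-04, -3.16640322e-05,  1.00758379e-04,
        1.45449099e-03, -1.48899359e-03]), 'joint_efforts': array([-1.53029268e-04, -6.05248404e+01, -3.42074311e+01, -3.18413877e-04,
        8.97241174e-03, -1.90954921e-05]), 'eef_pos': array([ 185.05135932, -596.46380447,  230.53521711]), 'tcp_rot': array([-3.14014507e+00, -5.08492954e-05,  3.00779096e-01]), 'contact_force': array([ 0.63750007, -1.01263967, -0.25182432]), 'wrist_torque': array([ 0.0014205 ,  0.02657937, -0.00309637]), 'opening': 0.9920823563353104}
scene {'fx': 379.9889486208465, 'fy': 379.9889486208465, 'cx': 257.75700479468253, 'cy': 194.5466735981823, 'R': array([[ 0.80164798,  0.59773515, -0.00855617],
       [ 0.49885369, -0.67678357, -0.54139541],
       [-0.32940174,  0.42974026, -0.84072457]]), 't': array([-425.75510231, -216.12478062, 1308.32826378])}
side {'fx': 412.0762975072313, 'fy': 412.0762975072313, 'cx': 255.89637669658367, 'cy': 187.9330727336253, 'R': array([[-0.79823458, -0.60233186,  0.00422943],
       [-0.43923009,  0.57725192, -0.68837283],
       [ 0.41218744, -0.55134069, -0.72534472]]), 't': array([ 425.82719431,  282.60534006, 1029.19042502])}
wrist {'fx': 297.3186396354542, 'fy': 297.3186396354542, 'cx': 253.14173361291685, 'cy': 191.00124673525428, 'R': array([[ 0.2970163 , -0.95487067, -0.00181979],
       [-0.90272573, -0.28141657,  0.32540893],
       [-0.31123556, -0.09500898, -0.94557163]]), 't': array([-625.25752551,  -42.86462957,  379.85671954])}
0.15
```

View pics/scene0.png

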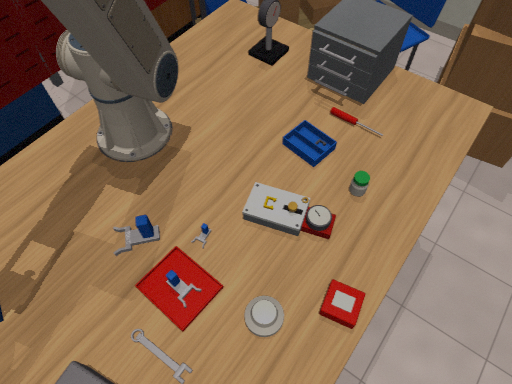

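View pics/side0.png

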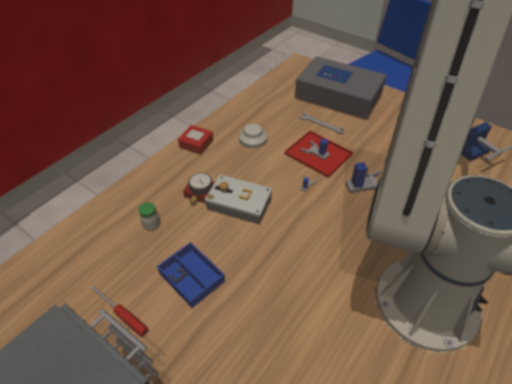

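View pics/wrist0.png

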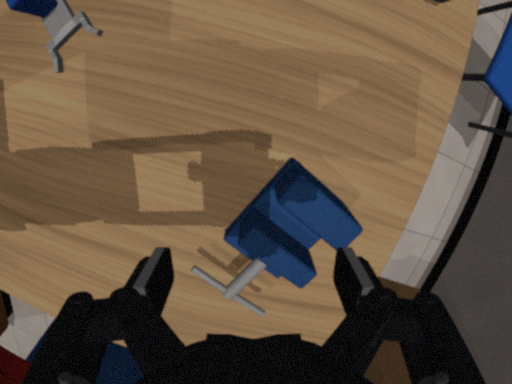

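The scene view shows three fork tools: the one in the red tray (180,283), a large one (143,232) and a small one (204,233), the last two both on the bare bench. The tray one is the one meant. The rig is at (277,208), with the yellow clip at (270,202) and the pin at (293,208). I'll enlarge these regions and measure them.

```bash
cat > h.py <<'E'
import numpy as np,cv2,pickle
def load(n): return pickle.load(open(f"pics/{n}.pkl","rb"))
def ray(c,u,v,fish=False):
    x=(np.asarray(u,float)-c['cx'])/c['fx'];y=(np.asarray(v,float)-c['cy'])/c['fy']
    if fish:
        th=np.hypot(x,y); k=np.where(th>1e-9,np.sin(th)/np.maximum(th,1e-9),1); d=np.stack([x*k,y*k,np.cos(th)],-1)
    else: d=np.stack([x,y,np.ones_like(x)],-1)
    return -c['R'].T@c['t'], d@c['R']
def plane(c,u,v,z,fish=False):
    o,d=ray(c,u,v,fish); return o+d*((z-o[2])/d[...,2])[...,None]
def proj(c,X,fish=False):
    p=np.atleast_2d(X)@c['R'].T+c['t']
    if fish:
        rr=np.hypot(p[:,0],p[:,1]);th=np.arctan2(rr,p[:,2]);k=th/np.maximum(rr,1e-9)
        return np.stack([c['cx']+c['fx']*p[:,0]*k,c['cy']+c['fy']*p[:,1]*k],-1)
    return np.stack([c['cx']+c['fx']*p[:,0]/p[:,2],c['cy']+c['fy']*p[:,1]/p[:,2]],-1)
def cloud(p,d,c):
    v,u=np.mgrid[:d.shape[0],:d.shape[1]]
    P=np.stack([(u-c['cx'])/c['fx']*d,(v-c['cy'])/c['fy']*d,d],-1)-c['t']
    return P@c['R']
def crop(p,x0,y0,x1,y1,k,fn): cv2.imwrite(fn,cv2.cvtColor(cv2.resize(p[y0:y1,x0:x1],None,fx=k,fy=k,interpolation=cv2.INTER_CUBIC),cv2.COLOR_RGB2BGR))
E
python3 - <<'E'
from h import *
for n in("scene0","side0"):
    p,d,c=load(n); P=cloud(p,d,c); hsv=cv2.cvtColor(p,cv2.COLOR_RGB2HSV)
    print(n)
    for nm,m in dict(red=((hsv[...,0]<8)|(hsv[...,0]>172))&(hsv[...,1]>180)&(hsv[...,2]>90),blue=(abs(hsv[...,0].astype(int)-110)<12)&(hsv[...,1]>150),yel=(abs(hsv[...,0].astype(int)-28)<6)&(hsv[...,1]>180)).items():
        k,l,st,ce=cv2.connectedComponentsWithStats(m.astype(np.uint8))
        for i in range(1,k):
            if st[i,4]>12:
                q=P[l==i]; print(nm,ce[i].round(1),st[i,4],np.median(q,0).round(0),np.percentile(q[:,2],[2,98]).round(0))
p,d,c=load("scene0")
crop(p,100,180,230,340,5,"pics/c1.png"); crop(p,235,175,345,245,7,"pics/c2.png")
p,d,c=load("side0"); crop(p,180,160,280,225,7,"pics/c3.png")
E
```

```text
scene0
red [343.6 115.1] 174 [548. 472.  22.] [13. 28.]
red [329.1 226.3] 100 [733.  61.  29.] [26. 33.]
red [304.8 224.2] 36 [674.  30.  30.] [26. 33.]
red [178.9 287.6] 3342 [ 506. -318.    4.] [ 0. 15.]
red [342.2 303.1] 966 [ 872. -112.   40.] [29. 43.]
blue [213.    4.8] 190 [-765. 1253. -411.] [-476. -401.]
blue [422.2   9. ] 801 [ 441. 1571. -182.] [-229. -100.]
blue [413.2  36.7] 409 [ 453. 1509. -286.] [-305. -278.]
blue [ 25.  117.4] 2255 [-1075.   -26.  -563.] [-672. -441.]
blue [308.7 142.9] 1345 [515. 299.  13.] [ 1. 36.]
blue [144.2 225.8] 275 [ 337. -253.   76.] [21. 95.]
blue [204.7 228.4] 46 [ 458. -150.   37.] [12. 45.]
blue [172.8 277.7] 119 [ 497. -311.   62.] [21. 70.]
blue [  0.7 316.3] 23 [ 198. -637.   10.] [ 0. 17.]
yel [269.  201.9] 46 [555.  18.  51.] [46. 54.]
side0
red [198.1 139.4] 59 [837. -72.  40.] [37. 45.]
red [319.2 155.2] 1010 [ 478. -290.    6.] [ 1. 16.]
red [129.8 319.3] 275 [538. 484.  26.] [20. 30.]
blue [404.2  24.3] 1901 [  716. -1603.   -83.] [-213.   48.]
blue [387.   68.3] 1023 [  702. -1466.  -284.] [-291. -276.]
blue [198.3 269.6] 291 [513. 280.   5.] [2. 9.]
blue [174.2 271. ] 25 [561. 321.   5.] [3. 8.]
blue [189.1 285.6] 175 [499. 327.   5.] [2. 9.]
```

View pics/c1.png

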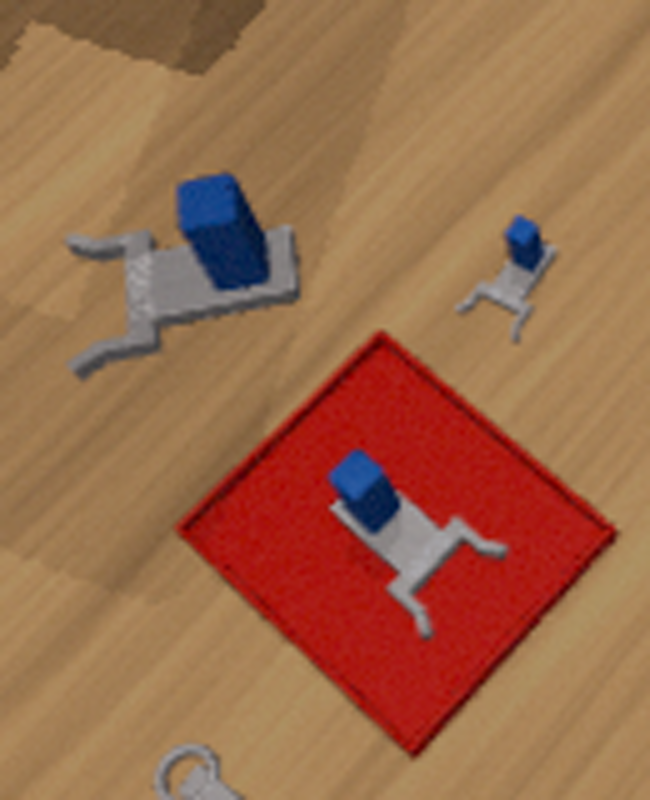

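View pics/c2.png

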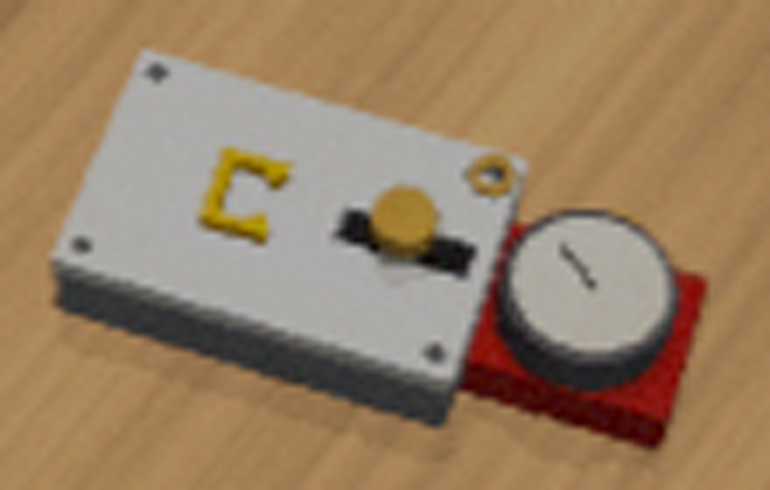

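View pics/c3.png

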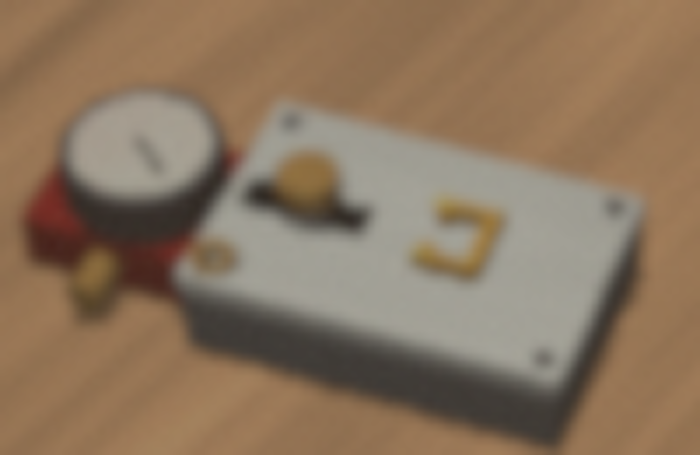

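```bash
python3 - <<'E'
from h import *
p,d,c=load("scene0")
f=lambda L,k,x,y,z:plane(c,*((np.array(L)/k+[x,y]).T),z)
T=f([(380,332),(615,533),(413,755),(180,528)],5,100,180,14); print(T.round(0),T.mean(0)); e=T-np.roll(T,1,0); print(np.hypot(*e.T[:2]),np.degrees(np.arctan2(e[:,1],e[:,0])))
D=f([(145,52),(525,162),(445,388),(58,262)],7,235,175,45); print(D.round(0),D.mean(0)); e=D-np.roll(D,1,0); print(np.hypot(*e.T[:2]),np.degrees(np.arctan2(e[:,1],e[:,0])))
print('handle top',f([(358,473)],5,100,180,68), 'fork mid',f([(432,565)],5,100,180,14))
print('pin head',f([(404,214)],7,235,175,67),'clip',f([(235,197)],7,235,175,52))
print('gauge',f([(590,293)],7,235,175,60), 'washer',f([(491,175)],7,235,175,49))
ps,ds,cs=load("side0")
g=lambda L,z:plane(cs,*((np.array(L)/7+[180,160]).T),z)
print('side pin',g([(306,177)],67),'clip',g([(468,238)],52))
for n in("scene0","side0"):
    p,d,c=load(n); print(n, -c['R'].T@c['t'])
E
```

```text
[[ 421. -233.   14.]
 [ 600. -244.   14.]
 [ 592. -390.   14.]
 [ 415. -378.   14.]] [ 506.83963772 -311.40590998   14.        ]
[145.10340282 178.91452481 146.11786205 177.5087714 ] [ 87.31746592  -3.50666799 -93.24067454 176.16154912]
[[483.  54.  45.]
 [644. 104.  45.]
 [675.  -4.  45.]
 [517. -49.  45.]] [579.6817147   26.19115316  45.        ]
[109.01024811 167.50909931 112.00680202 164.09173787] [ 107.98494647   17.06117691  -73.80196146 -163.98569499]
handle top [[ 491.72420015 -309.00180497   68.        ]] fork mid [[ 534.44411838 -313.92651628   14.        ]]
pin head [[623.41091599  40.95138902  67.        ]] clip [[559.14602656  14.87692957  52.        ]]
gauge [[700.93174869  58.0548022   60.        ]] washer [[636.68960131  87.54168866  49.        ]]
side pin [[617.10694184  46.42359894  67.        ]] clip [[550.32446909  21.9452374   52.        ]]
scene0 [ 880.08597342 -454.02224397  979.29191517]
side0 [ 39.819394   660.78937036 939.2546686 ]
```

>>> jog_arm(
  moves=[
    {"grip":-1,"translation":[0.028,-0.024,0.001],"twist":[0,0,0]},
    {"grip":-1,"translation":[0.028,-0.024,0.001],"twist":[0,0,0]},
    {"grip":-1,"translation":[0.028,-0.024,0.001],"twist":[0,0,0]},
    {"grip":-1,"translation":[0.028,-0.024,0.001],"twist":[0,0,0]},
    {"grip":-1,"translation":[0.028,-0.024,0.001],"twist":[0,0,0]},
    {"grip":-1,"translation":[0.028,-0.024,0.001],"twist":[0,0,0]},
    {"grip":-1,"translation":[0.028,-0.024,0.001],"twist":[0,0,0]},
    {"grip":-1,"translation":[0.028,-0.024,0.001],"twist":[0,0,0]},
    {"grip":-1,"translation":[0.028,-0.024,0.001],"twist":[0,0,0]},
    {"grip":-1,"translation":[0.028,-0.024,0.001],"twist":[0,0,0]},
  ],
)

```text
clock: 0.98
eef_pos: [382.0, -283.1, 221.2]
tcp_rot: [3.142, -0.0, 0.301]
contact_force: [0.6, -0.7, 0.2]
opening: 0.996
```

>>> jog_arm(
  moves=[
    {"grip":-1,"translation":[0.028,-0.024,0.006],"twist":[0,0,0]},
    {"grip":-1,"translation":[0.028,-0.024,0.006],"twist":[0,0,0]},
    {"grip":-1,"translation":[0.028,-0.024,0.006],"twist":[0,0,0]},
    {"grip":-1,"translation":[0.028,-0.024,0.006],"twist":[0,0,0]},
    {"grip":-1,"translation":[0.028,-0.024,0.006],"twist":[0,0,0]},
    {"grip":-1,"translation":[0.028,-0.024,0.006],"twist":[0,0,0]},
    {"grip":-1,"translation":[0.028,-0.024,0.006],"twist":[0,0,0]},
    {"grip":-1,"translation":[0.028,-0.024,0.006],"twist":[0,0,0]},
    {"grip":-1,"translation":[0.028,-0.024,0.006],"twist":[0,0,0]},
    {"grip":-1,"translation":[0.023,-0.019,0.006],"twist":[0,0,0]},
  ],
)

```text
clock: 1.82
eef_pos: [575.5, 23.6, 160.8]
tcp_rot: [-3.141, -0.0, 0.302]
contact_force: [-1.1, -1.2, 0.4]
opening: 1.001
```

```bash
cat > snap.py <<'E'
import sys,cv2,pickle
from rig import r
n,tag=sys.argv[1:3]
s=r.sense(); c=r.calibration(n); p,d=r.grab_frame(n); c['s']=s
pickle.dump((p,d,c),open(f"pics/{tag}.pkl","wb"))
k=1.5
cv2.imwrite(f"pics/{tag}.png",cv2.cvtColor(cv2.resize(p,None,fx=k,fy=k,interpolation=cv2.INTER_CUBIC),cv2.COLOR_RGB2BGR))
print(s['clock'],s['eef_pos'].round(1),s['tcp_rot'].round(4),s['contact_force'].round(1),s['opening'])
E
python3 snap.py wrist w1
```

```text
1.8167 [575.5  23.6 160.8] [-3.1414e+00 -3.0000e-04  3.0150e-01] [-1.1 -1.2  0.4] 1.001498044522654
```

View pics/w1.png

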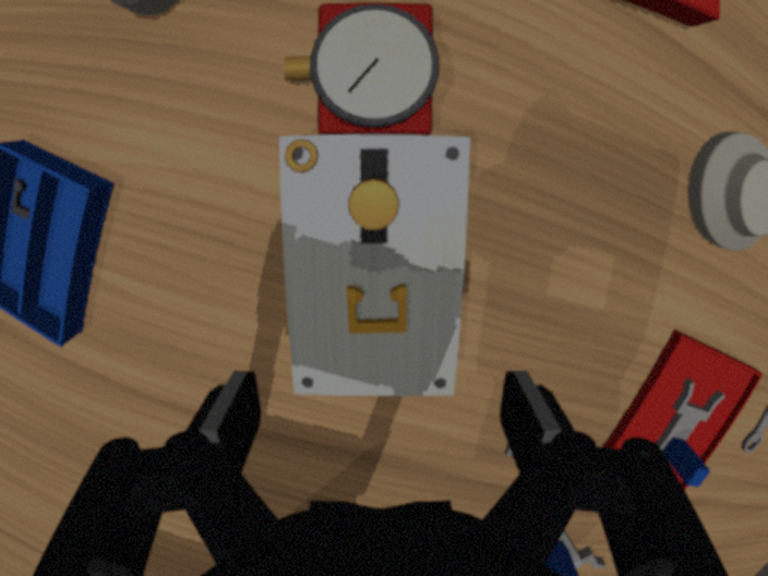

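The wrist view shows the deck corners at about (279,136), (470,137), (456,394) and (293,395). The pin head is at (373,205), the clip at (378,310) with its mouth towards the pin, and the washer at (302,155) (1.5x pixels). Next I'll measure these with masks.

```bash
cat > meas.py <<'E'
from h import *
p,d,c=load("w1"); hsv=cv2.cvtColor(p,cv2.COLOR_RGB2HSV)
H,S,V=[hsv[...,i].astype(int) for i in range(3)]
ctr=lambda L:np.array(L)/1.5
deck=ctr([(279,136),(470,137),(456,394),(293,395)])
# deck edges: fit lines to low-saturation mask
m=((S<60)&(V>60)).astype(np.uint8); 
k,l,st,ce=cv2.connectedComponentsWithStats(m); i=l[220,215]; print('deck comp',st[i])
mm=(l==i).astype(np.uint8); cs,_=cv2.findContours(mm,cv2.RETR_EXTERNAL,cv2.CHAIN_APPROX_NONE)
ct=max(cs,key=cv2.contourArea)[:,0].astype(float); W=plane(c,ct[:,0],ct[:,1],45,True)
D=plane(c,*deck.T,45,True); print(D.round(1)); e=np.roll(D,-1,0)-D; print(np.hypot(*e.T[:2]).round(1),np.degrees(np.arctan2(e[:,1],e[:,0])).round(2))
# rig frame lines from contour
yaw0=np.radians(17.2)
for a in range(4):
    A,B=D[a,:2],D[(a+1)%4,:2]; t=(B-A)/np.linalg.norm(B-A); n=np.array([-t[1],t[0]])
    s=(W[:,:2]-A)@t; q=(W[:,:2]-A)@n; L=np.linalg.norm(B-A); g=(s>.1*L)&(s<.9*L)&(abs(q)<5)
    vx,vy,x0,y0=cv2.fitLine(W[g,:2].astype(np.float32),cv2.DIST_HUBER,0,.01,.01).ravel(); print(a,g.sum(),np.degrees(np.arctan2(vy,vx)).round(2),(x0,y0))
ye=((H>15)&(H<32)&(S>140)&(V>70)).astype(np.uint8); k,l,st,ce=cv2.connectedComponentsWithStats(ye)
for i in range(1,k):
    if st[i,4]>30:
        print(st[i],ce[i].round(1),'z67',plane(c,*ce[i],67,True).round(1),'z52',plane(c,*ce[i],52,True).round(1))
        if 200<ce[i][1]<215 or 190<ce[i][1]<225:
            q=cv2.findContours((l==i).astype(np.uint8),cv2.RETR_EXTERNAL,cv2.CHAIN_APPROX_NONE)[0][0][:,0].astype(float)
            w=plane(c,q[:,0],q[:,1],52,True)[:,:2].astype(np.float32); r=cv2.minAreaRect(w); print('clip rect',r,cv2.boxPoints(r))
crop(p,170,70,330,270,4,"pics/c4.png")
E
python3 meas.py
```

```text
deck comp [  186    89   128   175 18160]
[[641.2 103.7  45. ]
 [673.1  -1.2  45. ]
 [512.2 -52.1  45. ]
 [477.7  54.7  45. ]]
[109.7 168.7 112.3 170.8] [ -73.14 -162.46  107.9    16.68]
0 102 -73.25 (np.float32(657.61163), np.float32(51.077995))
1 138 16.86 (np.float32(595.3183), np.float32(-24.289524))
2 88 -72.86 (np.float32(496.52695), np.float32(-0.81915736))
3 139 17.22 (np.float32(562.38995), np.float32(79.59723))
[189  38  18  16 230] [197.5  44.9] z67 [680.2 100.6  67. ] z52 [681.8 104.   52. ]
[191  94  20  20 146] [200.4 103.4] z67 [635.6  84.8  67. ] z52 [634.3  87.2  52. ]
[239 119  19   8  48] [247.7 121.4] z67 [632.4  44.8  67. ] z52 [630.9  44.6  52. ]
[233 125  32  28 506] [248.4 140.8] z67 [617.6  39.6  67. ] z52 [615.2  39.1  52. ]
[232 190  39  32 566] [251.4 208.6] z67 [562.7  20.1  67. ] z52 [556.8  18.4  52. ]
clip rect ((559.0868530273438, 19.40581703186035), (29.803890228271484, 34.722068786621094), 19.226804733276367) [[539.29895    30.891155 ]
 [550.7333     -1.8941965]
 [578.87476     7.920479 ]
 [567.4404     40.70583  ]]
```

View pics/c4.png

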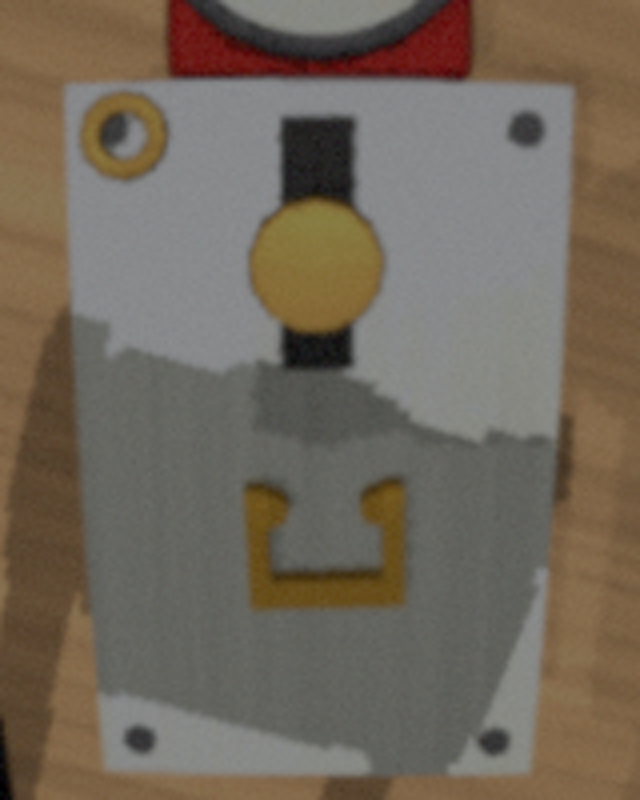

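Rig yaw is about 17.0° and the pin lies on the midline (v offset 0.1 mm). The clip origin is about 59 mm before the pin, 2 mm to the −y side and yawed 19°. The deck measures 109 x 169 mm and the clip 30 x 35 mm, both matching the given sizes. Next I'll go over the tray.

>>> jog_arm(
  moves=[
    {"grip":-1,"translation":[-0.0198,0.0325,0],"twist":[0,0,0]},
    {"grip":-1,"translation":[-0.0198,0.0325,0],"twist":[0,0,0]},
    {"grip":-1,"translation":[-0.0198,0.0325,0],"twist":[0,0,0]},
    {"grip":-1,"translation":[-0.0198,0.0325,0],"twist":[0,0,0]},
    {"grip":-1,"translation":[-0.0198,0.0325,0],"twist":[0,0,0]},
    {"grip":-1,"translation":[-0.0198,0.0325,0],"twist":[0,0,0]},
    {"grip":-1,"translation":[-0.0198,0.0325,0],"twist":[0,0,0]},
    {"grip":-1,"translation":[-0.0198,0.0325,0],"twist":[0,0,0]},
    {"grip":-1,"translation":[-0.0198,0.0325,0],"twist":[0,0,0]},
  ],
)

```text
clock: 2.62
eef_pos: [490.0, -312.7, 161.2]
tcp_rot: [-3.141, 0.0, 0.301]
contact_force: [1.6, -0.1, -0.5]
opening: 1.002
```

>>> jog_arm(
  moves=[
    {"grip":-1,"translation":[0,0,0],"twist":[0,0,0.09]},
    {"grip":-1,"translation":[0,0,0],"twist":[0,0,0.09]},
    {"grip":-1,"translation":[0,0,0],"twist":[0,0,0.09]},
    {"grip":-1,"translation":[0,0,0],"twist":[0,0,0.1]},
    {"grip":-1,"translation":[0,0,0],"twist":[0,0,0]},
  ],
)

```text
clock: 3.03
eef_pos: [490.7, -311.1, 161.1]
tcp_rot: [-3.141, 0.0, -0.074]
contact_force: [-0.3, -0.3, -0.0]
opening: 0.998
```

```bash
python3 snap.py wrist w2
```

```text
3.0333 [ 490.7 -311.1  161.1] [-3.1414e+00  4.0000e-04 -7.4000e-02] [-0.3 -0.3 -0. ] 0.9977001599593913
```

View pics/w2.png

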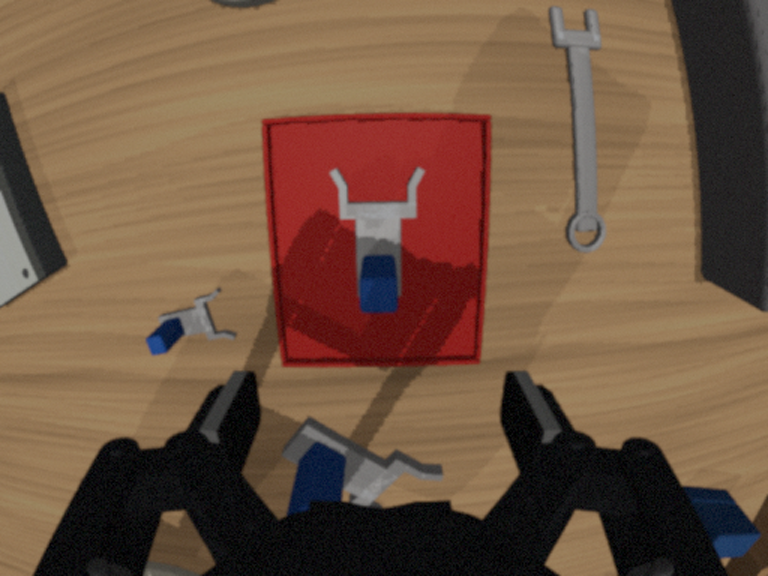

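```bash
python3 - <<'E'
from h import *
p,d,c=load("w2"); crop(p,165,70,335,255,4,"pics/c5.png")
E
```

```text
(no output)
```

View pics/c5.png

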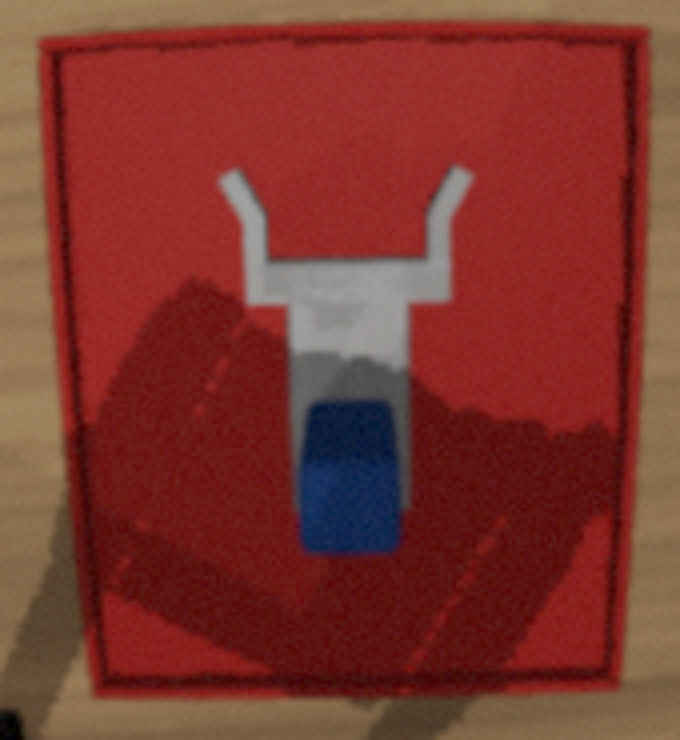

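```bash
python3 - <<'E'
from h import *
p,d,c=load("w2")
f=lambda L,z:plane(c,*((np.array(L,float)/4+[165,70]-.4).T),z,True)
def edges(D):
    e=np.roll(D,-1,0)-D; print(D[:,:2].round(1).tolist(),D.mean(0).round(1),np.hypot(*e.T[:2]).round(1),np.degrees(np.arctan2(e[:,1],e[:,0])).round(1))
edges(f([(303,462),(399,458),(402,552),(305,553)],68))
F=f([(268,262),(428,258)],14); print('face',F,F.mean(0)); 
T=f([(218,177),(474,178)],14); print('tips',T,T.mean(0))
edges(f([(40,38),(648,30),(618,690),(97,697)],14))
B=f([(290,310),(409,307)],14);print('blade',B)
E
```

```text
[[499.7, -302.2], [499.1, -322.1], [478.1, -321.5], [479.4, -300.9]] [ 489.1 -311.7   68. ] [19.9 21.  20.7 20.4] [-91.7 178.3  86.5  -3.8]
face [[ 534.31722053 -294.313375     14.        ]
 [ 532.42540263 -333.29450142   14.        ]] [ 533.37131158 -313.80393821   14.        ]
tips [[ 556.22058234 -284.04212342   14.        ]
 [ 551.38161471 -345.62526003   14.        ]] [ 553.80109852 -314.83369173   14.        ]
[[595.2, -243.5], [586.1, -390.4], [409.3, -380.4], [417.8, -234.4]] [ 502.1 -312.2   14. ] [147.1 177.1 146.3 177.7] [-93.6 176.8  86.7  -3. ]
blade [[ 521.95238248 -298.65814352   14.        ]
 [ 520.55141307 -327.89472606   14.        ]]
```

Tool in the tray: origin about (489.2,−311.8), yaw −0.05. Origin to fork face measures 44 mm and the handle 20–21 mm square at z 68, so the size fits. The other two are bigger and smaller and lie outside the tray. Descending to grip.

>>> jog_arm(
  moves=[
    {"grip":-1,"translation":[-0.0014,0.0005,0.03],"twist":[0,0,-0.024]},
    {"grip":-1,"translation":[0,0,0.035],"twist":[0,0,0]},
    {"grip":-1,"translation":[0,0,0.035],"twist":[0,0,0]},
    {"grip":-1,"translation":[0,0,0.025],"twist":[0,0,0]},
    {"grip":-1,"translation":[0,0,0.012],"twist":[0,0,0]},
    {"grip":-1,"translation":[0,0,0],"twist":[0,0,0]},
  ],
)

```text
clock: 3.58
eef_pos: [487.9, -310.2, 21.7]
tcp_rot: [-3.139, 0.004, -0.043]
contact_force: [-0.1, 0.9, -0.4]
opening: 1.001
```

>>> jog_arm(
  moves=[
    {"grip":-1,"translation":[0,0,-0.002],"twist":[0,0,0]},
    {"grip":-1,"translation":[0,0,0],"twist":[0,0,0]},
  ],
)

```text
clock: 3.75
eef_pos: [490.8, -312.1, 28.1]
tcp_rot: [3.14, -0.002, -0.044]
contact_force: [-0.5, -0.4, -0.2]
opening: 1.002
```

>>> jog_arm(
  moves=[
    {"grip":-1,"translation":[0,0,0],"twist":[0,0,0]},
    {"grip":-1,"translation":[0,0,0],"twist":[0,0,0]},
    {"grip":-1,"translation":[0,0,0],"twist":[0,0,0]},
  ],
)

```text
clock: 4.0
eef_pos: [490.2, -311.8, 27.5]
tcp_rot: [3.141, -0.002, -0.045]
contact_force: [0.1, 0.2, -0.3]
opening: 0.997
```

>>> jog_arm(
  moves=[
    {"grip":-1,"translation":[-0.0008,0,0.003],"twist":[0,0,0.004]},
    {"grip":0,"translation":[0,0,0],"twist":[0,0,0]},
    {"grip":1,"translation":[0,0,0],"twist":[0,0,0]},
    {"grip":1,"translation":[0,0,0],"twist":[0,0,0]},
    {"grip":1,"translation":[0,0,0],"twist":[0,0,0]},
    {"grip":1,"translation":[0,0,0],"twist":[0,0,0]},
    {"grip":1,"translation":[0,0,0],"twist":[0,0,0]},
    {"grip":1,"translation":[0,0,0],"twist":[0,0,0]},
  ],
  squeeze=80,
)

```text
clock: 4.67
eef_pos: [488.9, -311.4, 23.4]
tcp_rot: [3.141, -0.0, -0.049]
contact_force: [0.7, -0.1, 1.2]
opening: 0.246
```

>>> jog_arm(
  moves=[
    {"grip":1,"translation":[0,0,0],"twist":[0,0,0]},
    {"grip":1,"translation":[0,0,0],"twist":[0,0,0]},
  ],
)

```text
clock: 4.83
eef_pos: [488.9, -311.4, 23.4]
tcp_rot: [3.141, -0.0, -0.049]
contact_force: [-0.2, -1.4, 1.5]
opening: 0.244
```

>>> jog_arm(
  moves=[
    {"grip":1,"translation":[0,0,-0.01],"twist":[0,0,0]},
    {"grip":1,"translation":[0,0,-0.02],"twist":[0,0,0]},
    {"grip":1,"translation":[0,0,-0.025],"twist":[0,0,0]},
    {"grip":1,"translation":[0,0,-0.025],"twist":[0,0,0]},
    {"grip":1,"translation":[0,0,-0.02],"twist":[0,0,0]},
    {"grip":1,"translation":[0,0,-0.01],"twist":[0,0,0]},
    {"grip":1,"translation":[0,0,0],"twist":[0,0,0]},
    {"grip":1,"translation":[0,0,0],"twist":[0,0,0]},
  ],
)

```text
clock: 5.5
eef_pos: [488.6, -311.3, 133.2]
tcp_rot: [3.141, -0.0, -0.049]
contact_force: [-0.5, 0.7, -2.6]
opening: 0.244
```

```bash
python3 snap.py wrist w3
```

```text
5.5 [ 488.6 -311.3  133.2] [ 3.1414e+00 -2.0000e-04 -4.9200e-02] [-0.5  0.7 -2.6] 0.2442386612566178
```

View pics/w3.png

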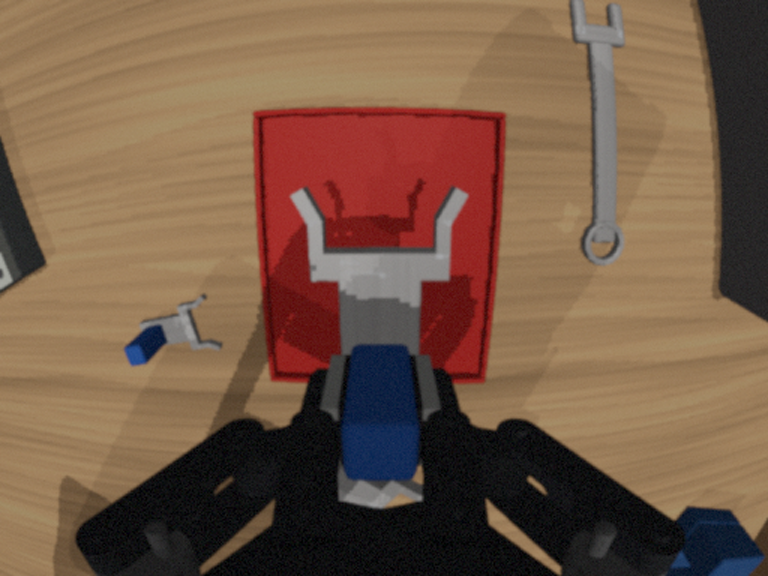

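The tool is held square in the fingers. The fork's inner corners are at (324,250) and (436,250). I'll work out the tool's offset in the hand.

```bash
python3 - <<'E'
from h import *
p,d,c=load("w3")
f=lambda L,z:plane(c,*((np.array(L,float)/1.5-.3).T),z,True)
X=f([(324,250),(436,249),(291,195),(468,194)],123.8)-c['s']['eef_pos']
y=c['s']['tcp_rot'][2]; R=np.array([[np.cos(y),np.sin(y)],[-np.sin(y),np.cos(y)]])
print((X[:,:2]@R.T).round(1)) # x fwd,y left
crop(p,170,110,340,270,4,"pics/c6.png")
E
```

```text
[[ 45.7  18.6]
 [ 46.1 -20.7]
 [ 65.4  29.5]
 [ 65.7 -31.2]]
```

View pics/c6.png

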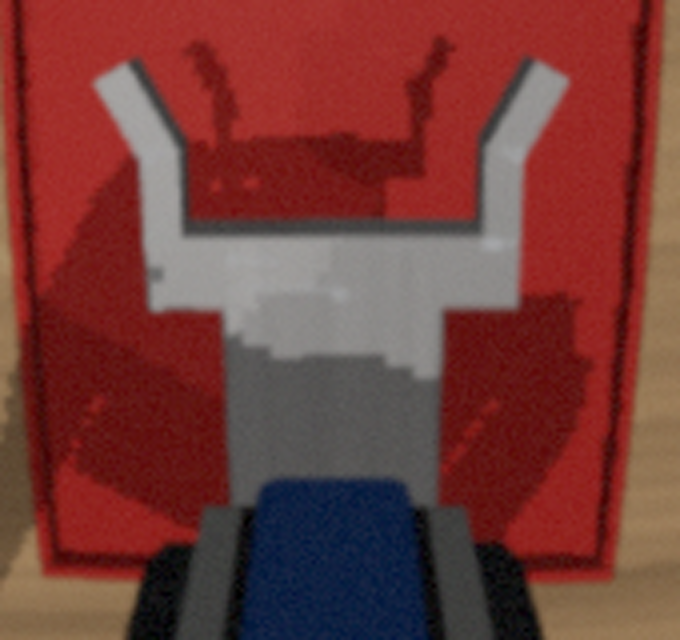

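>>> jog_arm(
  moves=[
    {"grip":1,"translation":[-0.003,-0.03,0],"twist":[0,0,0]},
    {"grip":1,"translation":[-0.003,-0.031,0],"twist":[0,0,0]},
    {"grip":1,"translation":[-0.003,-0.031,0],"twist":[0,0,0]},
    {"grip":1,"translation":[-0.003,-0.031,0],"twist":[0,0,0]},
    {"grip":1,"translation":[-0.003,-0.031,0],"twist":[0,0,0]},
    {"grip":1,"translation":[-0.003,-0.03,0],"twist":[0,0,0]},
    {"grip":1,"translation":[-0.003,-0.03,0],"twist":[0,0,0]},
    {"grip":1,"translation":[-0.003,-0.03,0],"twist":[0,0,0]},
    {"grip":1,"translation":[-0.003,-0.03,0],"twist":[0,0,0]},
    {"grip":1,"translation":[-0.003,-0.03,0],"twist":[0,0,0]},
  ],
)

```text
clock: 6.38
eef_pos: [472.3, -4.9, 131.8]
tcp_rot: [3.141, 0.003, -0.049]
contact_force: [0.5, -0.1, -2.3]
opening: 0.245
```

>>> jog_arm(
  moves=[
    {"grip":1,"translation":[0,0,0],"twist":[0,0,-0.086]},
    {"grip":1,"translation":[0,0,0],"twist":[0,0,-0.086]},
    {"grip":1,"translation":[0,0,0],"twist":[0,0,-0.087]},
    {"grip":1,"translation":[0,0,0],"twist":[0,0,-0.087]},
    {"grip":1,"translation":[0,0,0],"twist":[0,0,0]},
    {"grip":1,"translation":[0,0,0],"twist":[0,0,0]},
    {"grip":1,"translation":[0,0,0],"twist":[0,0,0]},
  ],
)

```text
clock: 6.97
eef_pos: [473.2, -6.3, 132.5]
tcp_rot: [-3.141, 0.001, 0.294]
contact_force: [-1.4, 0.4, -1.9]
opening: 0.25
```

```bash
python3 snap.py wrist w4
```

```text
6.9667 [473.2  -6.3 132.5] [-3.1411e+00  1.5000e-03  2.9380e-01] [-1.4  0.4 -1.9] 0.2499788079306943
```

View pics/w4.png

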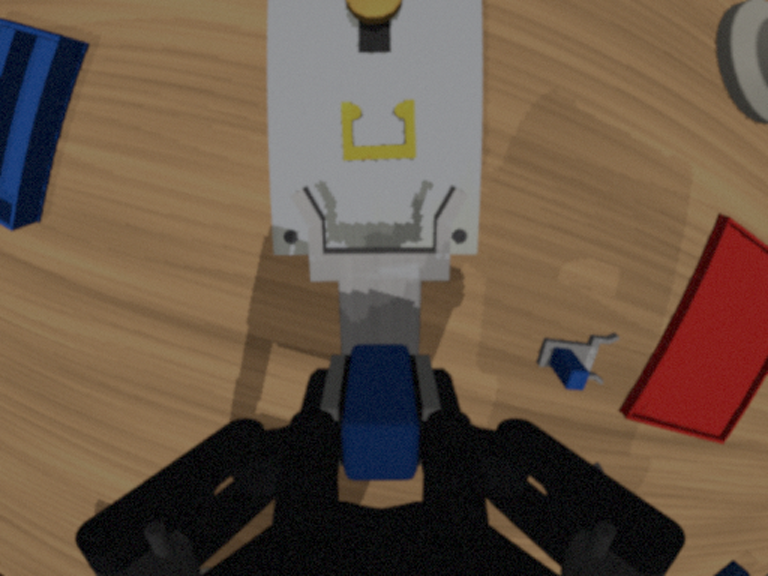

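The fork is lined up behind the clip, which spans (343,100)–(413,158) with the fork face at (380,250). Lowering to about 2 mm over the deck.

>>> jog_arm(
  moves=[
    {"grip":1,"translation":[0,0,0.015],"twist":[0,0,0]},
    {"grip":1,"translation":[0,0,0.02],"twist":[0,0,0]},
    {"grip":1,"translation":[0,0,0.015],"twist":[0,0,0]},
    {"grip":1,"translation":[0,0,0.008],"twist":[0,0,-0.003]},
    {"grip":1,"translation":[0,0,0.004],"twist":[0,0,0]},
    {"grip":1,"translation":[0,0,0],"twist":[0,0,0]},
    {"grip":1,"translation":[0,0,0],"twist":[0,0,0]},
    {"grip":1,"translation":[0,0,0],"twist":[0,0,0]},
  ],
)

```text
clock: 7.68
eef_pos: [474.4, -6.3, 72.0]
tcp_rot: [3.141, -0.001, 0.299]
contact_force: [0.7, 0.7, -2.1]
opening: 0.247
```

```bash
python3 snap.py wrist w5
```

```text
7.6833 [474.4  -6.3  72. ] [ 3.1412e+00 -1.2000e-03  2.9950e-01] [ 0.7  0.7 -2.1] 0.24738327863099277
```

View pics/w5.png

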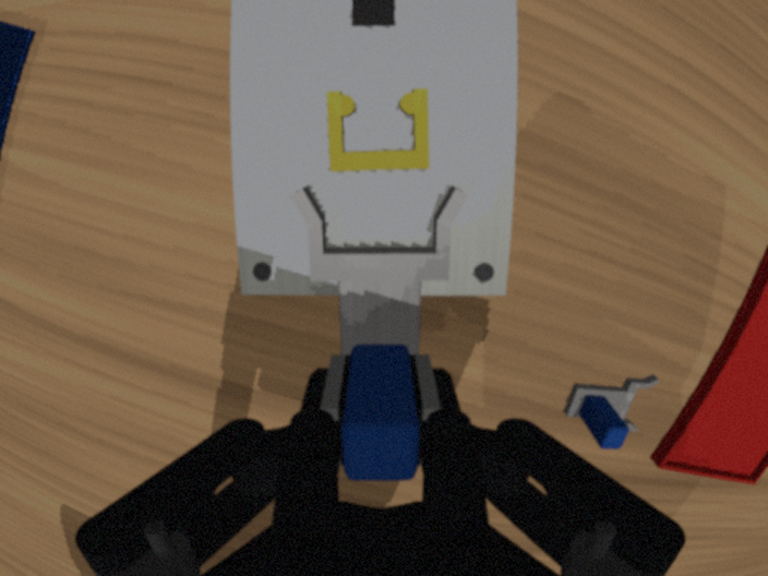

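>>> jog_arm(
  moves=[
    {"grip":1,"translation":[0,0,0.003],"twist":[0,0,0]},
    {"grip":1,"translation":[0,0,0.002],"twist":[0,0,0]},
    {"grip":1,"translation":[0,0,0],"twist":[0,0,0]},
    {"grip":1,"translation":[0.005,0,0],"twist":[0,0,0]},
    {"grip":1,"translation":[0.006,0,0],"twist":[0,0,0]},
    {"grip":1,"translation":[0.006,0,0],"twist":[0,0,0]},
    {"grip":1,"translation":[0.005,0,0],"twist":[0,0,0]},
    {"grip":1,"translation":[0,0,0],"twist":[0,0,0]},
    {"grip":1,"translation":[0,0,0],"twist":[0,0,0]},
    {"grip":1,"translation":[0,0,0],"twist":[0,0,0]},
  ],
)

```text
clock: 8.57
eef_pos: [494.5, 0.3, 66.2]
tcp_rot: [-3.141, 0.001, 0.3]
contact_force: [-0.2, 0.2, -1.4]
opening: 0.25
```

```bash
python3 snap.py wrist w6
```

```text
8.5667 [4.945e+02 3.000e-01 6.620e+01] [-3.1415e+00  6.0000e-04  3.0000e-01] [-0.2  0.2 -1.4] 0.24950922633548517
```

View pics/w6.png

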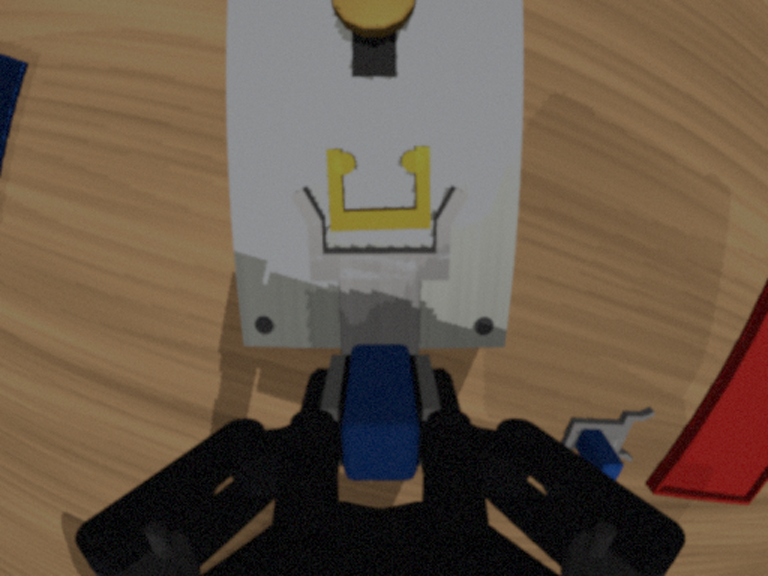

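About 6 mm are left to the clip back, with the clip centred in the fork. The slot midline is at column ~375 against 380 for the fork, so I need to shift about 1.6 mm left (tool −y) while advancing.

>>> jog_arm(
  moves=[
    {"grip":1,"translation":[0.003,0,0],"twist":[0,0,0]},
    {"grip":1,"translation":[0.003,0,0],"twist":[0,0,0]},
    {"grip":1,"translation":[0.003,0,0],"twist":[0,0,0]},
    {"grip":1,"translation":[0.003,-0.0004,0],"twist":[0,0,0]},
    {"grip":1,"translation":[0.003,-0.0004,0],"twist":[0,0,0]},
    {"grip":1,"translation":[0.003,-0.0004,0],"twist":[0,0,0]},
    {"grip":1,"translation":[0.003,-0.0004,0],"twist":[0,0,0]},
    {"grip":1,"translation":[0.003,0,0],"twist":[0,0,0]},
    {"grip":1,"translation":[0.002,0,0],"twist":[0,0,0]},
    {"grip":1,"translation":[0,0,0],"twist":[0,0,0]},
  ],
)

```text
clock: 9.45
eef_pos: [519.7, 9.6, 66.3]
tcp_rot: [3.141, -0.001, 0.3]
contact_force: [0.4, 0.7, -1.6]
opening: 0.247
```

```bash
python3 snap.py wrist w7
```

```text
9.45 [519.7   9.6  66.3] [ 3.1415e+00 -5.0000e-04  2.9990e-01] [ 0.4  0.7 -1.6] 0.24666509437360903
```

View pics/w7.png

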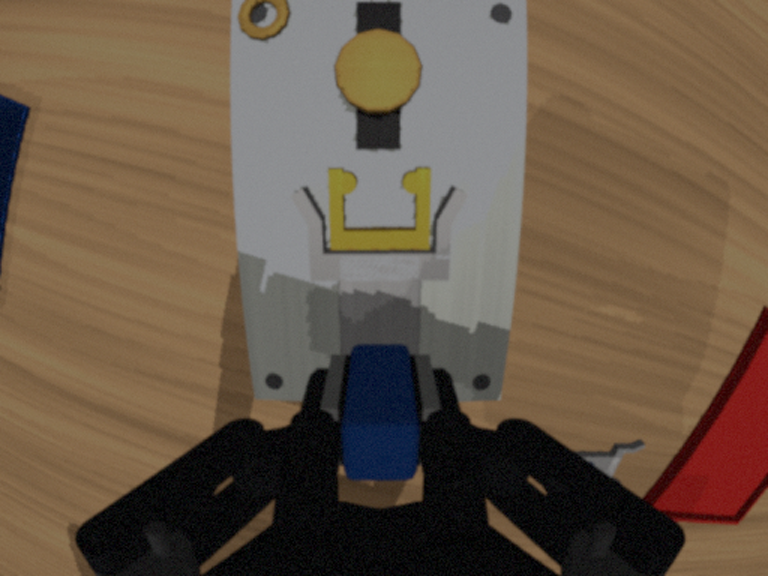

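The clip now sits square in the fork, with its back at (380,250). The slot and pin are centred at column 378. About 22 mm to jaw contact.

>>> jog_arm(
  moves=[
    {"grip":1,"translation":[0.003,0,0],"twist":[0,0,0]},
    {"grip":1,"translation":[0.003,0,0],"twist":[0,0,0]},
    {"grip":1,"translation":[0.003,0,0],"twist":[0,0,0]},
    {"grip":1,"translation":[0.003,0,0],"twist":[0,0,0]},
    {"grip":1,"translation":[0.003,0,0],"twist":[0,0,0]},
    {"grip":1,"translation":[0.002,0,0],"twist":[0,0,0]},
    {"grip":1,"translation":[0.001,0,0],"twist":[0,0,0]},
    {"grip":1,"translation":[0,0,0],"twist":[0,0,0]},
  ],
)

```text
clock: 10.17
eef_pos: [536.6, 14.8, 66.3]
tcp_rot: [3.142, -0.0, 0.3]
contact_force: [0.1, -0.4, -2.1]
opening: 0.249
```

>>> jog_arm(
  moves=[
    {"grip":1,"translation":[0.001,0,0],"twist":[0,0,0]},
    {"grip":1,"translation":[0.001,0,0],"twist":[0,0,0]},
    {"grip":1,"translation":[0.001,0,0],"twist":[0,0,0]},
    {"grip":1,"translation":[0.001,0,0],"twist":[0,0,0]},
    {"grip":1,"translation":[0.001,0,0],"twist":[0,0,0]},
  ],
)

```text
clock: 10.58
eef_pos: [541.2, 16.3, 66.3]
tcp_rot: [-3.142, 0.0, 0.3]
contact_force: [0.2, -0.1, -2.0]
opening: 0.247
```

```bash
python3 snap.py wrist w8
```

```text
10.5833 [541.2  16.3  66.3] [-3.1416  0.      0.2997] [ 0.2 -0.1 -2. ] 0.24732934090234382
```

View pics/w8.png

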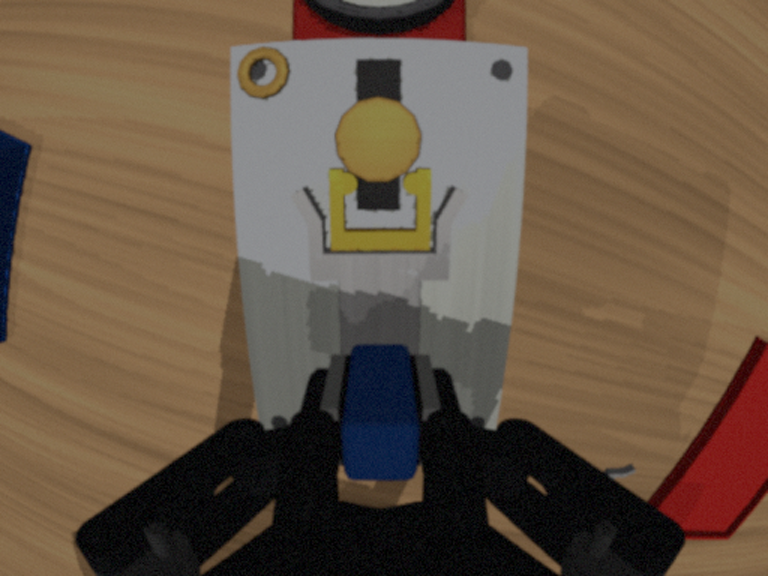

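The jaw tips have just reached the pin. I'll continue slowly, watching the force.

>>> jog_arm(
  moves=[
    {"grip":1,"translation":[0.0008,0,0],"twist":[0,0,0]},
    {"grip":1,"translation":[0.0008,0,0],"twist":[0,0,0]},
    {"grip":1,"translation":[0.0008,0,0],"twist":[0,0,0]},
    {"grip":1,"translation":[0.0008,0,0],"twist":[0,0,0]},
  ],
)

```text
clock: 10.97
eef_pos: [544.3, 17.2, 66.3]
tcp_rot: [3.142, -0.0, 0.3]
contact_force: [-0.0, 0.1, -2.5]
opening: 0.243
```

>>> jog_arm(
  moves=[
    {"grip":1,"translation":[0.0007,0,0],"twist":[0,0,0]},
    {"grip":1,"translation":[0.0007,0,0],"twist":[0,0,0]},
    {"grip":1,"translation":[0.0007,0,0],"twist":[0,0,0]},
  ],
)

```text
clock: 11.22
eef_pos: [546.2, 17.8, 66.3]
tcp_rot: [-3.142, 0.0, 0.3]
contact_force: [0.0, 0.3, -1.7]
opening: 0.248
```

>>> jog_arm(
  moves=[
    {"grip":1,"translation":[0.0007,0,0],"twist":[0,0,0]},
    {"grip":1,"translation":[0.0007,0,0],"twist":[0,0,0]},
    {"grip":1,"translation":[0.0007,0,0],"twist":[0,0,0]},
  ],
)

```text
clock: 11.47
eef_pos: [548.2, 18.5, 66.3]
tcp_rot: [-3.142, 0.0, 0.3]
contact_force: [-0.9, -0.1, -1.9]
opening: 0.247
```

```bash
python3 snap.py wrist w9; python3 - <<'E'
from h import *
p,d,c=load("w9"); crop(p,140,20,370,200,3,"pics/c9.png")
E
```

```text
11.4667 [548.2  18.5  66.3] [-3.1416  0.      0.2998] [-0.9 -0.1 -1.9] 0.24688819550213853
```

View pics/c9.png

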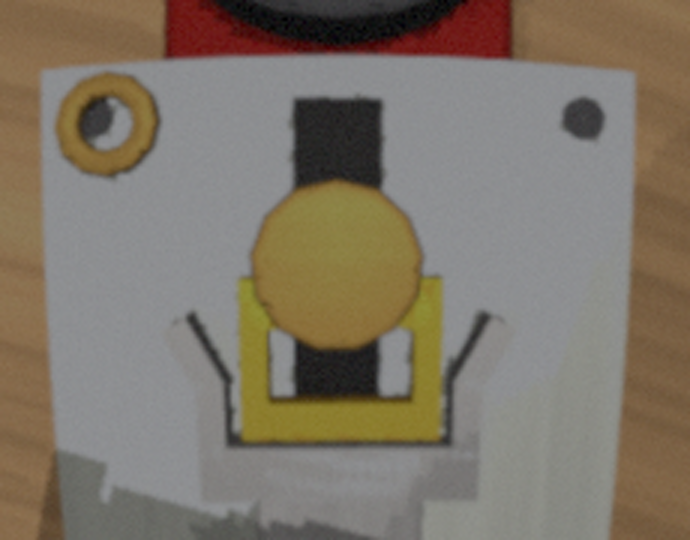

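The jaws are now partly under the head and the pin has hardly moved. Continuing in small steps.

>>> jog_arm(
  moves=[
    {"grip":1,"translation":[0.0005,0,0],"twist":[0,0,0]},
    {"grip":1,"translation":[0.0005,0,0],"twist":[0,0,0]},
  ],
)

```text
clock: 11.68
eef_pos: [549.0, 18.7, 66.3]
tcp_rot: [-3.142, 0.0, 0.3]
contact_force: [-0.5, -0.5, -1.8]
opening: 0.245
```

>>> jog_arm(
  moves=[
    {"grip":1,"translation":[0.0005,0,0],"twist":[0,0,0]},
    {"grip":1,"translation":[0.0005,0,0],"twist":[0,0,0]},
  ],
)

```text
clock: 11.85
eef_pos: [549.6, 19.0, 66.2]
tcp_rot: [-3.141, 0.001, 0.3]
contact_force: [-2.7, -1.1, -1.0]
opening: 0.246
```

>>> jog_arm(
  moves=[
    {"grip":1,"translation":[0.0005,0,0],"twist":[0,0,0]},
    {"grip":1,"translation":[0.0005,0,0],"twist":[0,0,0]},
  ],
)

```text
clock: 12.02
eef_pos: [550.3, 19.3, 66.1]
tcp_rot: [-3.141, 0.001, 0.3]
contact_force: [-2.2, 0.7, -0.9]
opening: 0.249
```

>>> jog_arm(
  moves=[
    {"grip":1,"translation":[0.0005,0,0],"twist":[0,0,0]},
    {"grip":1,"translation":[0.0005,0,0],"twist":[0,0,0]},
  ],
)

```text
clock: 12.18
eef_pos: [551.7, 19.6, 66.1]
tcp_rot: [-3.141, 0.001, 0.3]
contact_force: [-2.9, 0.6, -1.9]
opening: 0.249
```

>>> jog_arm(
  moves=[
    {"grip":1,"translation":[0.0007,0,0],"twist":[0,0,0]},
    {"grip":1,"translation":[0.0007,0,0],"twist":[0,0,0]},
    {"grip":1,"translation":[0.0007,0,0],"twist":[0,0,0]},
  ],
)

```text
clock: 12.43
eef_pos: [554.0, 20.3, 66.2]
tcp_rot: [-3.142, 0.0, 0.3]
contact_force: [-3.5, -0.1, -2.2]
opening: 0.248
```

>>> jog_arm(
  moves=[
    {"grip":1,"translation":[0.0007,0,0],"twist":[0,0,0]},
    {"grip":1,"translation":[0.0007,0,0],"twist":[0,0,0]},
    {"grip":1,"translation":[0.0007,0,0],"twist":[0,0,0]},
  ],
)

```text
clock: 12.68
eef_pos: [556.0, 20.9, 66.2]
tcp_rot: [-3.142, 0.0, 0.3]
contact_force: [-2.7, 1.1, -1.3]
opening: 0.246
```

>>> jog_arm(
  moves=[
    {"grip":1,"translation":[0.0007,0,0],"twist":[0,0,0]},
    {"grip":1,"translation":[0.0007,0,0],"twist":[0,0,0]},
    {"grip":1,"translation":[0.0007,0,0],"twist":[0,0,0]},
  ],
)

```text
clock: 12.93
eef_pos: [558.1, 21.5, 66.3]
tcp_rot: [-3.142, 0.0, 0.3]
contact_force: [-2.1, 0.9, -2.8]
opening: 0.245
```

>>> jog_arm(
  moves=[
    {"grip":1,"translation":[0.0007,0,0],"twist":[0,0,0]},
    {"grip":1,"translation":[0.0007,0,0],"twist":[0,0,0]},
    {"grip":1,"translation":[0.0007,0,0],"twist":[0,0,0]},
  ],
)

```text
clock: 13.18
eef_pos: [560.1, 22.1, 66.3]
tcp_rot: [-3.142, -0.0, 0.3]
contact_force: [-3.5, 0.3, -2.1]
opening: 0.249
```

>>> jog_arm(
  moves=[
    {"grip":1,"translation":[0.0007,0,0],"twist":[0,0,0]},
    {"grip":1,"translation":[0.0007,0,0],"twist":[0,0,0]},
    {"grip":1,"translation":[0.0007,0,0],"twist":[0,0,0]},
  ],
)

```text
clock: 13.43
eef_pos: [562.1, 22.7, 66.3]
tcp_rot: [-3.142, 0.0, 0.3]
contact_force: [-3.1, 0.9, -1.6]
opening: 0.247
```

```bash
python3 snap.py wrist w10; python3 - <<'E'
from h import *
p,d,c=load("w10"); crop(p,140,20,370,200,3,"pics/c10.png")
E
```

```text
13.4333 [562.1  22.7  66.3] [-3.1416  0.      0.2998] [-3.1  0.9 -1.6] 0.24748495555613098
```

View pics/c10.png

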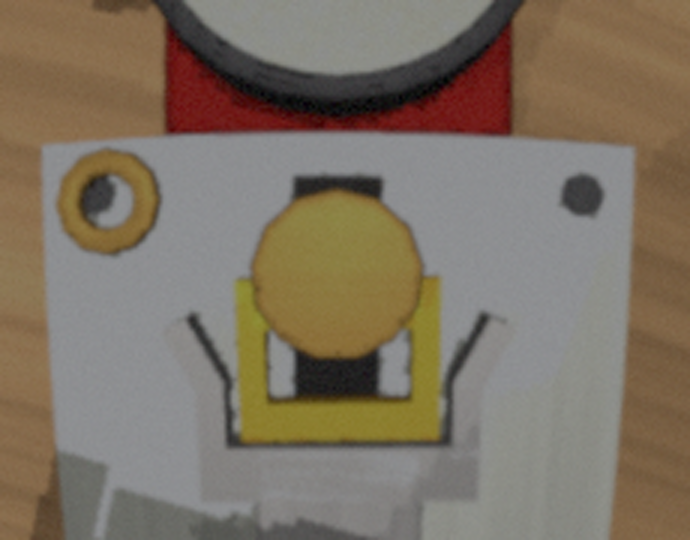

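The pin slides with about 3 N. A few mm of slot are left ahead of it, and the tine will pass the washer with about 1.4 mm clearance.

>>> jog_arm(
  moves=[
    {"grip":1,"translation":[0.0007,0,0],"twist":[0,0,0]},
    {"grip":1,"translation":[0.0007,0,0],"twist":[0,0,0]},
    {"grip":1,"translation":[0.0007,0,0],"twist":[0,0,0]},
  ],
)

```text
clock: 13.73
eef_pos: [564.1, 23.4, 66.3]
tcp_rot: [-3.142, 0.0, 0.3]
contact_force: [-3.5, -0.3, -1.5]
opening: 0.248
```

>>> jog_arm(
  moves=[
    {"grip":1,"translation":[0.0006,0,0],"twist":[0,0,0]},
    {"grip":1,"translation":[0.0006,0,0],"twist":[0,0,0]},
  ],
)

```text
clock: 13.9
eef_pos: [564.5, 23.6, 66.1]
tcp_rot: [-3.141, 0.002, 0.3]
contact_force: [-6.2, -0.4, -0.3]
opening: 0.25
```

>>> jog_arm(
  moves=[
    {"grip":1,"translation":[0.0006,0,0],"twist":[0,0,0]},
    {"grip":1,"translation":[0.0006,0,0],"twist":[0,0,0]},
  ],
)

```text
clock: 14.07
eef_pos: [564.8, 23.7, 66.0]
tcp_rot: [-3.141, 0.003, 0.3]
contact_force: [-10.3, -2.3, 3.2]
opening: 0.248
```

>>> jog_arm(
  moves=[
    {"grip":1,"translation":[0.0006,0,0],"twist":[0,0,0]},
    {"grip":1,"translation":[0.0006,0,0],"twist":[0,0,0]},
  ],
)

```text
clock: 14.23
eef_pos: [565.1, 23.9, 65.9]
tcp_rot: [-3.141, 0.005, 0.3]
contact_force: [-11.2, -3.1, 3.3]
opening: 0.247
```

>>> jog_arm(
  moves=[
    {"grip":1,"translation":[0.0004,0,-0.0003],"twist":[0,0,0]},
    {"grip":1,"translation":[0,0,0],"twist":[0,0,0]},
  ],
)

```text
clock: 14.4
eef_pos: [565.4, 24.0, 66.0]
tcp_rot: [-3.141, 0.005, 0.3]
contact_force: [-10.0, -2.7, 1.4]
opening: 0.25
```

>>> jog_arm(
  moves=[
    {"grip":1,"translation":[0.0004,0,-0.0002],"twist":[0,0,0]},
    {"grip":1,"translation":[0,0,0],"twist":[0,0,0]},
  ],
)

```text
clock: 14.57
eef_pos: [565.5, 24.1, 66.0]
tcp_rot: [-3.141, 0.006, 0.3]
contact_force: [-9.7, -3.0, 0.3]
opening: 0.247
```

>>> jog_arm(
  moves=[
    {"grip":1,"translation":[0.0004,0,-0.0001],"twist":[0,0,0]},
    {"grip":1,"translation":[0.0004,0,0],"twist":[0,0,0]},
  ],
)

```text
clock: 14.73
eef_pos: [566.1, 24.3, 66.0]
tcp_rot: [-3.141, 0.006, 0.3]
contact_force: [-12.0, -3.5, -0.0]
opening: 0.247
```

>>> jog_arm(
  moves=[
    {"grip":1,"translation":[0.0004,0,-0.0001],"twist":[0,0,0]},
    {"grip":1,"translation":[0.0004,0,0],"twist":[0,0,0]},
  ],
)

```text
clock: 14.9
eef_pos: [567.1, 24.6, 66.1]
tcp_rot: [-3.141, 0.005, 0.3]
contact_force: [-10.0, -2.8, -2.2]
opening: 0.247
```

>>> jog_arm(
  moves=[
    {"grip":1,"translation":[0.0004,0,-0.0001],"twist":[0,0,0]},
    {"grip":1,"translation":[0.0002,0,0],"twist":[0,0,0]},
  ],
)

```text
clock: 15.07
eef_pos: [567.2, 24.7, 66.1]
tcp_rot: [-3.141, 0.006, 0.3]
contact_force: [-11.0, -3.9, 0.5]
opening: 0.247
```

>>> jog_arm(
  moves=[
    {"grip":1,"translation":[0.0004,0,-0.0001],"twist":[0,0,0]},
    {"grip":1,"translation":[0.0004,0,0],"twist":[0,0,0]},
  ],
)

```text
clock: 15.23
eef_pos: [567.9, 24.9, 66.2]
tcp_rot: [-3.141, 0.006, 0.3]
contact_force: [-10.7, -2.9, -1.4]
opening: 0.249
```

>>> jog_arm(
  moves=[
    {"grip":1,"translation":[0.0004,0,0],"twist":[0,0,0]},
    {"grip":1,"translation":[0.0003,0,0],"twist":[0,0,0]},
  ],
)

```text
clock: 15.4
eef_pos: [568.1, 24.9, 66.1]
tcp_rot: [-3.141, 0.008, 0.3]
contact_force: [-13.7, -4.8, 1.6]
opening: 0.25
```

>>> jog_arm(
  moves=[
    {"grip":1,"translation":[0.0004,0,0],"twist":[0,0,0]},
    {"grip":1,"translation":[0.0003,0,0],"twist":[0,0,0]},
  ],
)

```text
clock: 15.57
eef_pos: [568.2, 25.0, 66.2]
tcp_rot: [-3.14, 0.009, 0.3]
contact_force: [-16.2, -5.0, 5.3]
opening: 0.245
```

```bash
python3 snap.py wrist w11; python3 - <<'E'
from h import *
p,d,c=load("w11"); crop(p,140,20,370,200,3,"pics/c11.png")
E
```

```text
15.5667 [568.2  25.   66.2] [-3.1404  0.0087  0.3   ] [-16.2  -5.    5.3] 0.24541316001118244
```

View pics/c11.png

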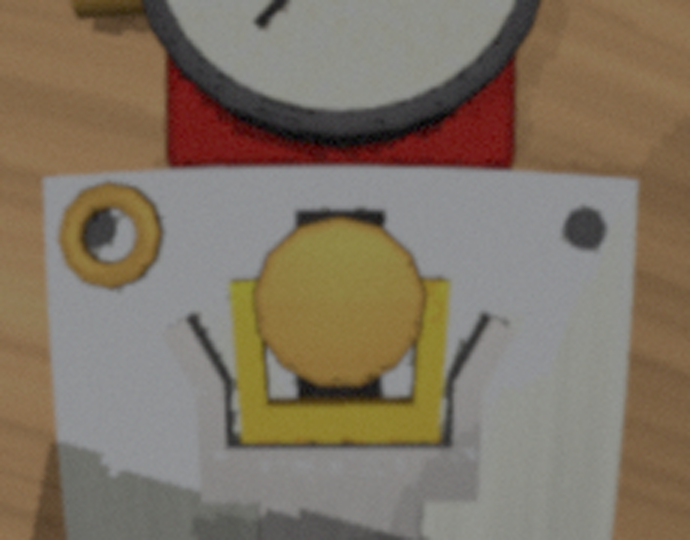

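The jaws are visibly spread around the groove and near the peak of the snap at about 17 N. Small steps onward.

>>> jog_arm(
  moves=[
    {"grip":1,"translation":[0.0002,0,0],"twist":[0,0,0]},
    {"grip":1,"translation":[0,0,0],"twist":[0,0,0]},
  ],
)

```text
clock: 15.78
eef_pos: [568.2, 25.0, 66.2]
tcp_rot: [-3.14, 0.009, 0.3]
contact_force: [-16.2, -5.8, 4.7]
opening: 0.244
```

>>> jog_arm(
  moves=[
    {"grip":1,"translation":[0.0003,0,0],"twist":[0,0,0]},
    {"grip":1,"translation":[0,0,0],"twist":[0,0,0]},
  ],
)

```text
clock: 15.95
eef_pos: [570.2, 25.5, 66.3]
tcp_rot: [-3.141, 0.005, 0.3]
contact_force: [-6.5, -1.1, -2.3]
opening: 0.249
```

>>> jog_arm(
  moves=[
    {"grip":1,"translation":[0.0003,0,0],"twist":[0,0,0]},
    {"grip":1,"translation":[0.0003,0,0],"twist":[0,0,0]},
  ],
)

```text
clock: 16.12
eef_pos: [572.5, 26.1, 66.8]
tcp_rot: [-3.141, 0.002, 0.3]
contact_force: [-3.6, 1.1, -2.0]
opening: 0.245
```

>>> jog_arm(
  moves=[
    {"grip":1,"translation":[0.0004,0,0],"twist":[0,0,0]},
    {"grip":1,"translation":[0.0004,0,0],"twist":[0,0,0]},
  ],
)

```text
clock: 16.28
eef_pos: [575.2, 26.5, 67.4]
tcp_rot: [3.141, -0.002, 0.3]
contact_force: [-0.3, -0.5, -2.2]
opening: 0.247
```

>>> jog_arm(
  moves=[
    {"grip":1,"translation":[0.0004,0,0],"twist":[0,0,0]},
    {"grip":1,"translation":[0.0004,0,0],"twist":[0,0,0]},
  ],
)

```text
clock: 16.45
eef_pos: [576.3, 26.8, 67.6]
tcp_rot: [3.141, -0.002, 0.3]
contact_force: [0.5, 0.7, -2.1]
opening: 0.248
```

```bash
python3 snap.py wrist w12; python3 - <<'E'
from h import *
p,d,c=load("w12"); crop(p,140,20,370,200,3,"pics/c12.png")
E
```

```text
16.45 [576.3  26.8  67.6] [ 3.141e+00 -2.200e-03  2.997e-01] [ 0.5  0.7 -2.1] 0.2475811313484055
```

View pics/c12.png

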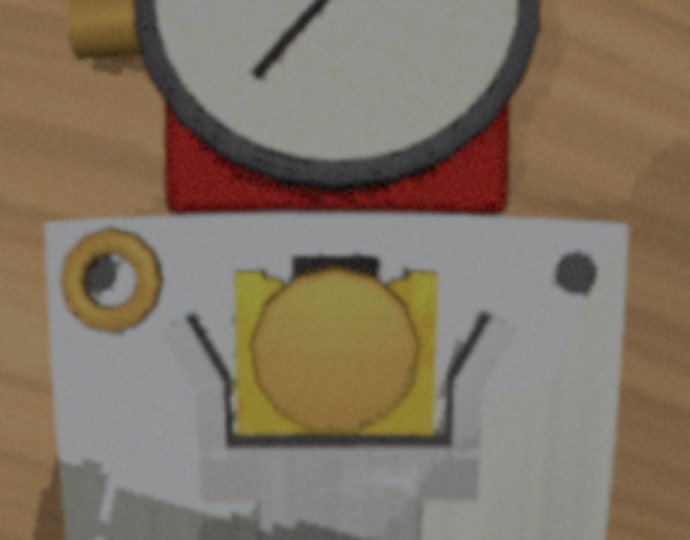

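The clip looks snapped home. Correcting for head parallax, the back is about 17 mm behind the pin axis and the tips about 12 mm ahead. I'll push softly to confirm the force rises again.

>>> jog_arm(
  moves=[
    {"grip":1,"translation":[0.0004,0,0.0003],"twist":[0,0,0]},
    {"grip":1,"translation":[0.0004,0,0.0003],"twist":[0,0,0]},
  ],
)

```text
clock: 16.67
eef_pos: [576.2, 27.0, 66.7]
tcp_rot: [3.141, -0.001, 0.3]
contact_force: [0.6, -0.1, -1.0]
opening: 0.249
```

>>> jog_arm(
  moves=[
    {"grip":1,"translation":[0.0004,0,0.0002],"twist":[0,0,0]},
    {"grip":1,"translation":[0.0004,0,0.0002],"twist":[0,0,0]},
  ],
)

```text
clock: 16.83
eef_pos: [576.7, 27.2, 66.2]
tcp_rot: [3.142, -0.0, 0.3]
contact_force: [0.1, -0.6, -1.9]
opening: 0.244
```

>>> jog_arm(
  moves=[
    {"grip":1,"translation":[0.0004,0,0],"twist":[0,0,0]},
    {"grip":1,"translation":[0.0004,0,0],"twist":[0,0,0]},
  ],
)

```text
clock: 17.0
eef_pos: [577.2, 27.4, 66.2]
tcp_rot: [-3.142, 0.0, 0.3]
contact_force: [-1.8, -0.8, -0.7]
opening: 0.245
```

>>> jog_arm(
  moves=[
    {"grip":1,"translation":[0.0004,0,0],"twist":[0,0,0]},
    {"grip":1,"translation":[0.0004,0,0],"twist":[0,0,0]},
  ],
)

```text
clock: 17.17
eef_pos: [577.3, 27.5, 66.0]
tcp_rot: [-3.141, 0.002, 0.3]
contact_force: [-3.2, -2.8, 0.3]
opening: 0.242
```

>>> jog_arm(
  moves=[
    {"grip":1,"translation":[0.0004,0,0],"twist":[0,0,0]},
    {"grip":1,"translation":[0.0004,0,0],"twist":[0,0,0]},
  ],
)

```text
clock: 17.33
eef_pos: [577.4, 27.6, 65.9]
tcp_rot: [-3.141, 0.003, 0.3]
contact_force: [-6.0, -3.7, 2.3]
opening: 0.246
```

>>> jog_arm(
  moves=[
    {"grip":1,"translation":[0.0004,0,0],"twist":[0,0,0]},
    {"grip":1,"translation":[0.0003,0,0],"twist":[0,0,0]},
  ],
)

```text
clock: 17.5
eef_pos: [577.5, 27.7, 65.8]
tcp_rot: [-3.141, 0.004, 0.3]
contact_force: [-7.6, -3.6, 1.6]
opening: 0.249
```

Resistance has risen steeply (8 N with almost no travel), so the clip is home. Backing out straight and checking.

>>> jog_arm(
  moves=[
    {"grip":1,"translation":[-0.002,0,-0.0003],"twist":[0,0,0]},
    {"grip":1,"translation":[-0.003,0,0],"twist":[0,0,0]},
    {"grip":1,"translation":[-0.004,0,0],"twist":[0,0,0]},
    {"grip":1,"translation":[-0.006,0,0],"twist":[0,0,0]},
    {"grip":1,"translation":[-0.007,0,0],"twist":[0,0,0]},
    {"grip":1,"translation":[-0.007,0,0],"twist":[0,0,0]},
    {"grip":1,"translation":[-0.007,0,0],"twist":[0,0,0]},
    {"grip":1,"translation":[-0.004,0,0],"twist":[0,0,0]},
    {"grip":1,"translation":[0,0,0],"twist":[0,0,0]},
    {"grip":1,"translation":[0,0,0],"twist":[0,0,0]},
  ],
)

```text
clock: 18.33
eef_pos: [541.3, 16.2, 66.6]
tcp_rot: [3.142, -0.0, 0.3]
contact_force: [0.3, 0.1, -2.3]
opening: 0.248
```

```bash
python3 snap.py wrist w13; python3 - <<'E'
from h import *
p,d,c=load("w13"); crop(p,140,0,370,180,3,"pics/c13.png")
E
```

```text
18.3333 [541.3  16.2  66.6] [ 3.1415e+00 -4.0000e-04  2.9950e-01] [ 0.3  0.1 -2.3] 0.2478128835350682
```

View pics/c13.png

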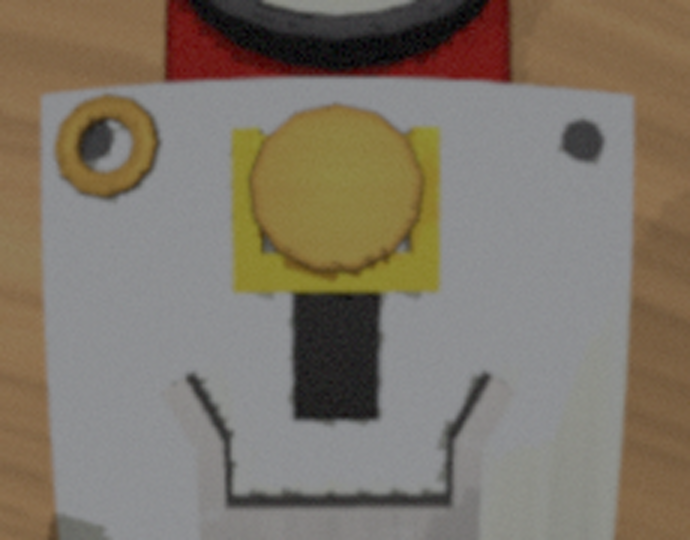

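```bash
python3 - <<'E'
from h import *
p,d,c=load("w13")
f=lambda L,z:plane(c,*((np.array(L,float)/3+[140,0]-.33).T),z,True)[:,:2]
C=f([(233,293),(440,292)],52); C2=f([(233,127),(440,127)],52); h=f([(337,104),(337,273),(250,188),(424,188)],67)
yaw=np.arctan2(*( (C[0]-C[1])*[-1,1]));u=np.array([np.cos(.297),np.sin(.297)]);v=np.array([-u[1],u[0]])
print(np.degrees(yaw),np.linalg.norm(C[0]-C[1]),(C2.mean(0)-C.mean(0))@u)
pin=h.mean(0); print('head dia',(h[0]-h[1])@u,(h[2]-h[3])@v)
o=C.mean(0)+17*u; print('clip origin-pin u,v',(o-pin)@u,(o-pin)@v, 'mid',(((C.mean(0)+C2.mean(0))/2)-pin)@u)
E
```

```text
17.437229558596307 35.771044258186166 29.33911010465519
head dia 27.0813248474215 26.881874560432056
clip origin-pin u,v 0.29200872888947815 0.10646607468486775 mid -2.0384362187828926
```

The clip origin is 0.3 mm from the pin axis, flat at yaw 17.4°, so the clip is home. Now I'll lift and carry the tool back to its old place in the tray.

>>> jog_arm(
  moves=[
    {"grip":1,"translation":[0,0,-0.01],"twist":[0,0,0]},
    {"grip":1,"translation":[0,0,-0.02],"twist":[0,0,0]},
    {"grip":1,"translation":[0,0,-0.02],"twist":[0,0,0]},
    {"grip":1,"translation":[0,0,-0.016],"twist":[0,0,0]},
    {"grip":1,"translation":[0,0,0],"twist":[0,0,0.087]},
    {"grip":1,"translation":[0,0,0],"twist":[0,0,0.087]},
    {"grip":1,"translation":[0,0,0],"twist":[0,0,0.087]},
    {"grip":1,"translation":[0,0,0],"twist":[0,0,0.0875]},
    {"grip":1,"translation":[0,0,0],"twist":[0,0,0]},
  ],
)

```text
clock: 19.13
eef_pos: [541.7, 16.4, 133.3]
tcp_rot: [-3.142, -0.001, -0.052]
contact_force: [-0.7, -0.0, -1.5]
opening: 0.244
```

>>> jog_arm(
  moves=[
    {"grip":1,"translation":[-0.0037,0.033,0],"twist":[0,0,0]},
    {"grip":1,"translation":[-0.0037,0.033,0],"twist":[0,0,0]},
    {"grip":1,"translation":[-0.0037,0.033,0],"twist":[0,0,0]},
    {"grip":1,"translation":[-0.0037,0.033,0],"twist":[0,0,0]},
    {"grip":1,"translation":[-0.0037,0.033,0],"twist":[0,0,0]},
    {"grip":1,"translation":[-0.0037,0.033,0],"twist":[0,0,0]},
    {"grip":1,"translation":[-0.0037,0.033,0],"twist":[0,0,0]},
    {"grip":1,"translation":[-0.0037,0.033,0],"twist":[0,0,0]},
    {"grip":1,"translation":[-0.0037,0.033,0],"twist":[0,0,0]},
    {"grip":1,"translation":[-0.0034,0.033,0],"twist":[0,0,0]},
  ],
)

```text
clock: 19.97
eef_pos: [488.3, -313.2, 133.0]
tcp_rot: [3.141, -0.0, -0.045]
contact_force: [0.0, -0.9, -1.8]
opening: 0.245
```

>>> jog_arm(
  moves=[
    {"grip":1,"translation":[0,0,0],"twist":[0,0,0]},
    {"grip":1,"translation":[0,0,0.02],"twist":[0,0,0]},
    {"grip":1,"translation":[0,0,0.025],"twist":[0,0,0]},
    {"grip":1,"translation":[0,0,0.025],"twist":[0,0,0]},
    {"grip":1,"translation":[0,0,0.015],"twist":[0,0,0]},
    {"grip":1,"translation":[0,0,0.01],"twist":[0,0,0]},
    {"grip":1,"translation":[0,0,0],"twist":[0,0,0]},
    {"grip":1,"translation":[0,0,0],"twist":[0,0,0]},
    {"grip":1,"translation":[0,0,0],"twist":[0,0,0]},
  ],
)

```text
clock: 20.72
eef_pos: [489.4, -311.8, 38.6]
tcp_rot: [3.141, -0.001, -0.048]
contact_force: [0.6, -0.3, -1.7]
opening: 0.25
```

>>> jog_arm(
  moves=[
    {"grip":1,"translation":[0,0,0.006],"twist":[0,0,0]},
    {"grip":1,"translation":[0,0,0.005],"twist":[0,0,0]},
    {"grip":1,"translation":[0,0,0.002],"twist":[0,0,0]},
    {"grip":1,"translation":[0,0,0.001],"twist":[0,0,0]},
    {"grip":1,"translation":[0,0,0.0005],"twist":[0,0,0]},
    {"grip":1,"translation":[0,0,0],"twist":[0,0,0]},
    {"grip":1,"translation":[0,0,0],"twist":[0,0,0]},
  ],
)

```text
clock: 21.3
eef_pos: [488.4, -311.4, 23.4]
tcp_rot: [-3.141, 0.0, -0.049]
contact_force: [-2.4, 2.6, 5.5]
opening: 0.245
```

>>> jog_arm(
  moves=[
    {"grip":1,"translation":[0,0,0.0005],"twist":[0,0,0]},
    {"grip":1,"translation":[0,0,0.0005],"twist":[0,0,0]},
    {"grip":1,"translation":[0,0,0],"twist":[0,0,0]},
  ],
)

```text
clock: 21.55
eef_pos: [488.4, -311.4, 23.4]
tcp_rot: [-3.141, 0.0, -0.049]
contact_force: [-6.1, 4.8, 17.9]
opening: 0.248
```

The tool is on the floor at the same TCP z as at the grasp (23.4). Easing the load, then opening.

>>> jog_arm(
  moves=[
    {"grip":1,"translation":[0,0,-0.001],"twist":[0,0,0]},
    {"grip":1,"translation":[0,0,0],"twist":[0,0,0]},
    {"grip":0,"translation":[0,0,0],"twist":[0,0,0]},
    {"grip":-1,"translation":[0,0,0],"twist":[0,0,0]},
    {"grip":-1,"translation":[0,0,0],"twist":[0,0,0]},
    {"grip":-1,"translation":[0,0,0],"twist":[0,0,0]},
    {"grip":-1,"translation":[0,0,0],"twist":[0,0,0]},
    {"grip":-1,"translation":[0,0,0],"twist":[0,0,0]},
    {"grip":-1,"translation":[0,0,0],"twist":[0,0,0]},
  ],
)

```text
clock: 22.3
eef_pos: [488.6, -311.5, 22.9]
tcp_rot: [-3.142, 0.0, -0.049]
contact_force: [-0.6, -0.5, 0.4]
opening: 1.002
```

>>> jog_arm(
  moves=[
    {"grip":-1,"translation":[0,0,-0.01],"twist":[0,0,0]},
    {"grip":-1,"translation":[0,0,-0.02],"twist":[0,0,0]},
    {"grip":-1,"translation":[0,0,-0.03],"twist":[0,0,0]},
    {"grip":-1,"translation":[0,0,-0.035],"twist":[0,0,0]},
    {"grip":-1,"translation":[0,0,-0.035],"twist":[0,0,0]},
    {"grip":-1,"translation":[0,0,-0.01],"twist":[0,0,0]},
    {"grip":-1,"translation":[0,0,0],"twist":[0,0,0]},
    {"grip":-1,"translation":[0,0,0],"twist":[0,0,0]},
    {"grip":-1,"translation":[0,0,0],"twist":[0,0,0]},
  ],
)

```text
clock: 23.05
eef_pos: [487.8, -311.0, 162.0]
tcp_rot: [-3.141, 0.001, -0.049]
contact_force: [0.4, -0.4, -0.4]
opening: 1.003
```

```bash
python3 snap.py wrist w14; python3 snap.py scene s2; python3 - <<'E'
from h import *
p,d,c=load("s2"); crop(p,130,175,345,345,3.5,"pics/c14.png")
E
```

```text
23.05 [ 487.8 -311.   162. ] [-3.1408e+00  1.4000e-03 -4.8700e-02] [ 0.4 -0.4 -0.4] 1.003308446266172
23.1 [ 487.6 -310.9  161.6] [-3.1404e+00  2.2000e-03 -4.8700e-02] [-0.2 -0.2  0.1] 1.0008561485540368
```

View pics/w14.png

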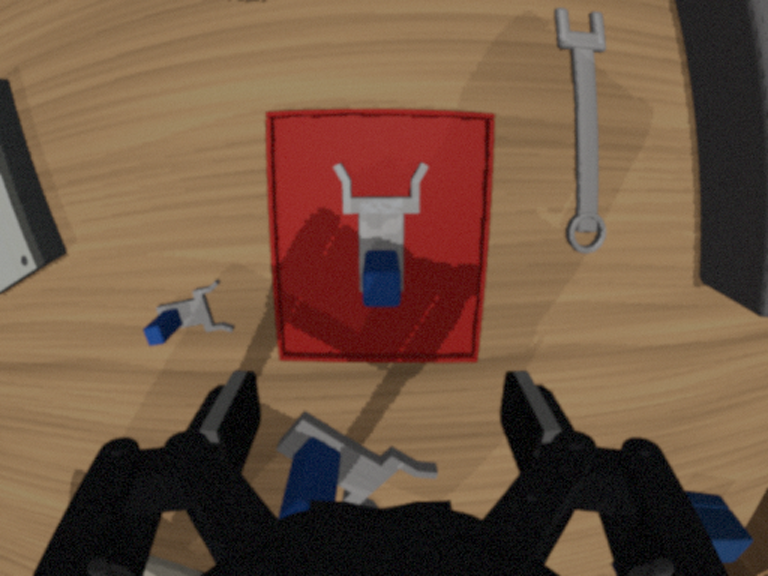

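View pics/c14.png

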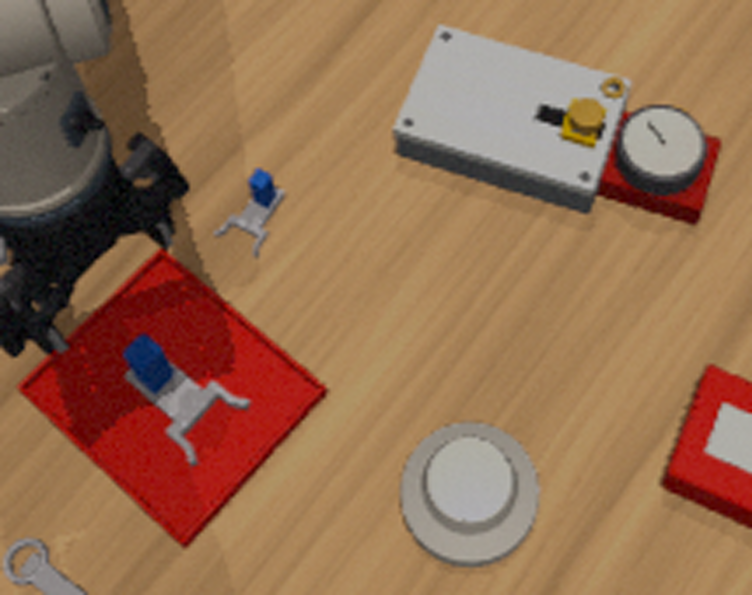

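The wrist view shows the tool upright and flat in the tray, handle at (381,280), with the open fingers clear above it. The scene crop shows the clip around the pin under its head at (583,125) and the washer in place at (612,87). Handing in.

```bash
python3 -c "
from rig import r
print(r.sign_off())"
```

```text
the job is handed in; nothing more can be done
None
```

The clip is snapped home on the pin, and the fork tool is back upright in the red tray, released, with the arm clear above it. I handed the job in at about 23 s; sign-off gave no verdict.

- **Push:** I pushed the yellow clip along the rig's x. The pin first slid about 14 mm at about 3 N, the push then peaked at about 17 N, fell to almost none at the snap, and rose again to about 8 N with almost no travel.
- **Clip check:** After backing the fork out, the wrist camera put the clip's seat centre 0.3 mm from the pin axis, square to the rig. The camera calibration is only good to about 2 mm. The last scene picture, from a distance, still shows it under the head.
- **Tool check:** It met the tray floor at the same gripper height as at the grasp (23.4 mm). The last pictures show it standing flat, about 13 mm from the tray's centre. I briefly pressed it onto the floor with about 18–20 N before easing off and opening the gripper.
- **Other limits:** The washer, wrench and other fork tools show no sign of having moved in the last pictures. I did not recheck the jar, screwdriver, detector or spare clip by measurement.

The peak of about 17 N is slightly above the 8 to 16 N you gave, but well under 25 N. I only had force readings at the end of each step, so a brief higher value between readings would not have shown. No check failed.

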